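# Make up the water-heater kit and the power-cut kit in the basement

### The arm

A 6-joint arm with a two-finger parallel gripper is mounted at the origin on the work surface. World frame = base frame: x ahead of the robot, y to its left, z up, the work surface at z = 0. Lengths are in mm, angles in rad, forces in N, time in s.
With the tool pointing down it reaches from about 350 to 975 mm from the base axis. Payload 7.1 kg.
Tool frame: the origin (TCP) lies at the very end of the fingers, on their centre line; the grasp point (between the pads) lies 19 mm behind it; z points along the fingers, x is the direction in which the jaws open and shut, and the axes are right-handed (so a half turn about z gives the same grasp; the last joint's range is limited). The gripper opens to 88 mm and grips with 3 to 60 N. Pads are 20 mm wide; open, the fingers measure 115 mm over their backs; the gripper's body (75 mm by 178 mm) begins 61 mm behind the grasp point.
Start: joints at [1.292, 0.423, 1.63, -0, 1.089, -0.019], TCP at [160.523, 604.017, 222.675] pointing down, gripper open.
Joint ranges: [-3, 3], [-0.9, 2.11], [0.09, 2.58], [-1.31, 4.45], [0.11, 2.69], [-2.54, 2.54]. Speed limits (rad/s): [2.39, 2.39, 3.01, 3.14, 3.14, 3.14].

### API

Orientations are given as a rotation vector (axis times angle).
In Python, from workcell import * gives the robot as it stands.
- The arm moves only by the tool arm_command, never from a script. Its argument "increments" is a list of rows, each a list of 2 entries, a list of its own where there are three numbers: the shift along the tool's x, y, z in cm, then the turn about the tool's z in degrees. In form: [[[dx, dy, dz], turn], ...]. A call has 1 to 20 rows; each row shifts and turns the pose as measured when the row begins, along the tool's axes as they then stand; what a row does not reach is not made up. A row lasts 1/10 s, in which the tool goes at most 50 mm and 8.59 degrees, less where a joint would pass 70% of its speed; a pose out of reach is approached as far as the arm can. A call is refused whole if a number of a shift passes 5 or a number of a turn 8.59, either way. A call with a gripper value outside its range is refused whole. "gripper" is the opening, from 0 (shut) to 1 (fully open), set as the call begins (left out, the last holds). The fingers move at their own pace and stop on an object; the grip force is fixed at half the most. Time passes only in rows, so rows that do not move let the fingers close. It gives the time, the measured TCP pose, the force and the opening at its end, in the units of the state.
- get_obs(): the state, without advancing time (a new reading comes with each control period).
- get_image(name): name is "scene" or "top" or "wrist"; returns the picture (420x560x3 uint8, red, green, blue); there is no depth.
- camera_params(name): a dict with "K" (3x3 intrinsics, pixels), "k1" (the pictures are not rectified: a ray, as slopes to the right and down, at radius r is drawn at 1 + k1 r^2 times it, then the intrinsics apply), "rvec" (rotation vector, rad) and "tvec" (3), from world to camera coordinates, as OpenCV has them; the wrist camera has in their place "T_tool_cam" (4x4, takes a point from camera to tool coordinates, whose origin is the TCP and whose axes are the tool frame's). Camera axes: x right, y down, z forward; pixel columns grow to the right and rows downward; lengths in mm; the calibration is good to about 2 mm. A picture is of the moment at which its call begins: read the wrist's pose just before it. camera_params takes no time and is no camera call.
- close_job(): hands the job in, once; it reports no verdict.
The state is a dict: "t": time; "qpos": joint angles; "qvel": joint speeds; "joint_torque": joint torques, N m; "ee_pos": TCP position; "orientation": TCP orientation; "ft_force": force on the tool from outside, world axes, zero at the start; "moment": the same for the moment, N m; "width": finger opening in mm.
Only numpy, scipy, OpenCV 4.12 (cv2) and the standard library are available. Lean on these libraries where they do the work, as an engineer would, in place of code of your own. Each camera call takes 0.05 s, during which the arm holds its last target.

### The job

Make up the two basement kits: put the brass valve with the red wheel and the copper coupling into the blue tray, and the black torch, the big round battery and the white candle into the yellow tray. Stand each one upright, the way up it stands now, on the floor of a pocket of its own (any free pocket of that tray). Leave the grey plastic coupling and the amber jar standing where they are.

Things in the scene. Friction and masses are not known exactly. Their poses are not given: they have to be found in the camera images.
- blue_tray: Blue plastic tray for the water-heater kit, fixed to the counter. 72 x 140 mm outside, 20 mm high; walls, divider and floor 4 mm thick. One divider makes two square pockets, 64 x 64 mm inside, side by side along the tray's y axis, their centres at y = -34 and +34 mm. Origin: centre of the underside; z up; y along the tray's length; the pocket floor is at z = 4 mm.
- yellow_tray: Yellow plastic tray for the power-cut kit, fixed to the counter. 72 x 208 mm outside, 20 mm high; walls, dividers and floor 4 mm thick. Two dividers make three square pockets, 64 x 64 mm inside, in a row along the tray's y axis, their centres at y = -68, 0 and +68 mm. Origin: centre of the underside; z up; y along the tray's length; the pocket floor is at z = 4 mm.
- valve_mid (a point): Loose brass stop valve, standing upright: round brass foot 38 mm across, body with two short side ports (40 mm from end to end, along its x), and on top a fixed red round handwheel, 42 mm across and 12 mm thick (56 to 68 mm above the foot's underside). 68 mm high in all, about 280 g. The wheel's rim is the place to grip. Point: on its axis, half-way up (34 mm above its underside); z up.
- copper_mid (a point): Loose copper reducing coupling (pipe fitting), standing upright: 40 mm across for the lower 26 mm, tapering to 28 mm across from 34 mm up to the top at 64 mm; about 130 g. The narrow upper part is the place to grip. Point: on its axis, half-way up (32 mm above its underside); z up.
- torch_mid (a point): Loose black torch (flashlight), standing on its lens: head 42 mm across for the lower 22 mm, handle 28 mm across from 36 mm up to 104 mm, with an orange band and an orange button at the top (107 mm); about 160 g. Point: on its axis, 52 mm above its underside; z up.
- cell_mid (a point): Loose large round battery (D size), standing upright: 34 mm across, 59 mm high plus a 2 mm steel nub on top; black, the upper third and the rim of the top yellow, steel in the middle of the top; about 140 g. Point: on its axis, 30.5 mm above its underside; z up.
- candle_mid (a point): Loose white pillar candle, standing upright, unlit: 38 mm across, 70 mm high, with a thin black wick 10 mm above that; about 100 g. Point: on its axis, 35 mm above its underside; z up.
- plastic_mid (a point): Not part of any kit: a light grey plastic reducing coupling of exactly the copper one's shape (40 mm across, 28 mm at the top, 64 mm high), loose, 50 g; stays where it stands. Point: on its axis, 32 mm above its underside; z up.
- jar_mid (a point): Not part of any kit: a small amber glass jar with a green lid, 42 mm across, 64 mm high, loose, 150 g; stays where it stands. Point: on its axis, 32 mm above its underside; z up.
Things that resemble listed ones, but are neither listed nor needed, are in the scene too. Leave any purple look-alike of the part that bears cell_mid alone.

How it is judged:
By the outcome, as a careful person would: the job done as asked, in the order asked, and still so for the second after the job is handed in, with the robot touching nothing.
It also fails if it takes over 125 s, if anything falls off the work surface, if the arm or the gripper's body presses on something with over 40 N, if the wrist force passes 120 N, or if a joint passes its speed limit or range.

## Working session

There is one attempt and no reset: what is moved stays moved. The work goes in short steps, Python scripts to look and compute and a tool call to move; the robot and the scene stay as the last step left them, time stands still between calls to the robot, and variables do not carry over. Pictures are saved under pics/ and viewed, and the job is handed in when it is done.

Besides the shell and the picture viewer there is one more tool, called after "Call:" as name(argument=value, ...), one argument or row to a line, values as JSON. arm_command: Moves the arm, as the interface text tells. Its arguments: {"type":"object","properties":{"increments":{"type":"array","items":{"type":"array"}},"gripper":{"type":"number"}},"required":["increments"]}

```bash
mkdir -p pics; ls
python3 - <<'E'
from workcell import *
import cv2
o=get_obs();print({k:o[k] for k in('t','ee_pos','orientation','width')})
for n in('scene','top','wrist'):
    im=get_image(n);cv2.imwrite(f'pics/{n}0.png',im[:,:,::-1]);print(n,camera_params(n))
E
```

```text
pics
{'t': 0.0, 'ee_pos': array([160.36953478, 603.48077139, 221.89578403]), 'orientation': array([ 2.48972662e+00,  1.91442370e+00, -1.96717237e-03]), 'width': 87.91176971238573}
scene {'K': array([[447.18334941,   0.        , 284.94157013],
       [  0.        , 447.18334941, 205.97594661],
       [  0.        ,   0.        ,   1.        ]]), 'k1': 0.024764271979700696, 'rvec': array([ 2.2070641 ,  1.24560945, -0.4408557 ]), 'tvec': array([-284.63787665, -374.70122119, 1403.8100426 ])}
top {'K': array([[480.35943499,   0.        , 276.19706647],
       [  0.        , 480.35943499, 208.79538826],
       [  0.        ,   0.        ,   1.        ]]), 'k1': -0.047860047370742446, 'rvec': array([ 2.12660172, -2.14714535,  0.12580933]), 'tvec': array([  17.95939579,  589.58511027, 1274.7889099 ])}
wrist {'K': array([[340.23411403,   0.        , 281.25196945],
       [  0.        , 340.23411403, 205.83323116],
       [  0.        ,   0.        ,   1.        ]]), 'k1': 0.015336581053427431, 'T_tool_cam': array([[ 9.99999790e-01,  1.89697205e-04, -6.20490590e-04,
        -4.11053114e-01],
       [-2.06152021e-05,  9.65113532e-01,  2.61831758e-01,
        -7.11127826e+01],
       [ 6.48512618e-04, -2.61831690e-01,  9.65113333e-01,
        -1.62227863e+02],
       [ 0.00000000e+00,  0.00000000e+00,  0.00000000e+00,
         1.00000000e+00]])}
```

View pics/scene0.png

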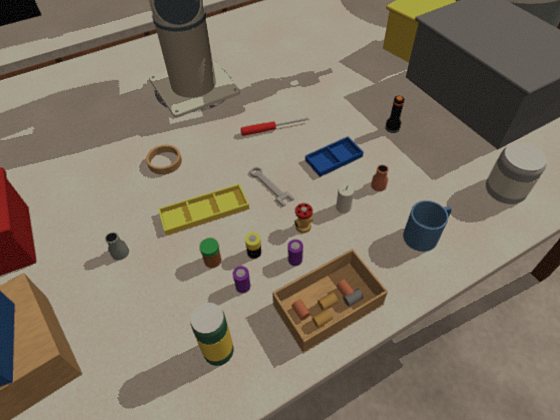

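View pics/top0.png

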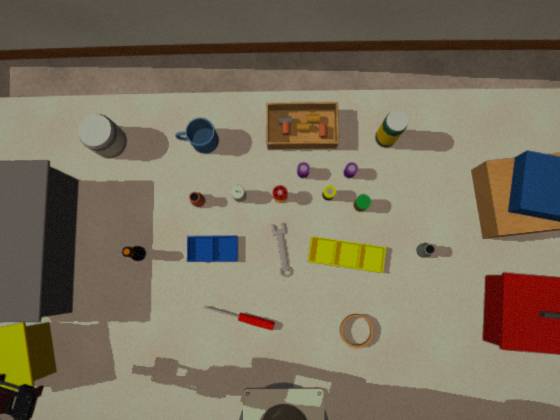

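View pics/wrist0.png

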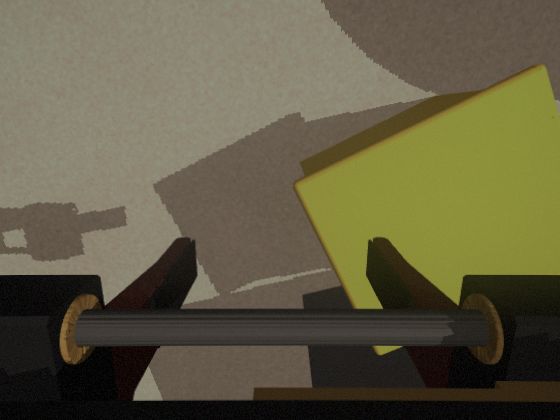

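The top view shows the torch at (133,253), copper (197,199), candle (238,192), valve (280,193), D cell (329,192), jar (362,202), grey coupling (427,250), blue tray (213,249) and yellow tray (347,255). There are purple cell look-alikes at (303,170) and (351,170). The wrist sees only the yellow box beside the tool. I'll enlarge next.

```bash
cat > h.py <<'E'
import numpy as np, cv2
from scipy.spatial.transform import Rotation as R
import workcell as w
P={n:w.camera_params(n) for n in('scene','top','wrist')}
def undist(n,uv):
    K=P[n]['K'];k=P[n]['k1'];d=np.array([(uv[0]-K[0,2])/K[0,0],(uv[1]-K[1,2])/K[1,1]]);s=d.copy()
    for _ in range(10): s=d/(1+k*(s@s))
    return np.r_[s,1]
def cam(n,obs=None):
    if n=='wrist':
        T=P[n]['T_tool_cam'];Rt=R.from_rotvec(obs['orientation']).as_matrix()
        return Rt@T[:3,:3],obs['ee_pos']+Rt@T[:3,3]
    Rm=R.from_rotvec(P[n]['rvec']).as_matrix();return Rm.T,-Rm.T@P[n]['tvec']
def ray(n,uv,obs=None):
    A,c=cam(n,obs);d=A@undist(n,uv);return c,d/np.linalg.norm(d)
def onz(n,uv,z,obs=None):
    c,d=ray(n,uv,obs);return c+d*(z-c[2])/d[2]
def proj(n,p,obs=None):
    A,c=cam(n,obs);q=A.T@(np.asarray(p,float)-c);s=q[:2]/q[2];s=s*(1+P[n]['k1']*(s@s));K=P[n]['K']
    return np.array([K[0,0]*s[0]+K[0,2],K[1,1]*s[1]+K[1,2]])
def tri(a,b):
    (c1,d1),(c2,d2)=a,b
    M=np.stack([d1,-d2],1);t=np.linalg.lstsq(M,c2-c1,rcond=None)[0]
    p,q=c1+t[0]*d1,c2+t[1]*d2;return (p+q)/2,np.linalg.norm(p-q)
E
python3 - <<'E'
import cv2,numpy as np
a=cv2.imread('pics/top0.png');b=cv2.imread('pics/scene0.png')
cv2.imwrite('pics/topz.png',cv2.resize(a[150:280,100:300],(800,520),interpolation=cv2.INTER_NEAREST))
cv2.imwrite('pics/topz2.png',cv2.resize(a[150:280,260:460],(800,520),interpolation=cv2.INTER_NEAREST))
cv2.imwrite('pics/scz.png',cv2.resize(b[80:280,200:420],(660,600),interpolation=cv2.INTER_NEAREST))
E
```

```text
(no output)
```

View pics/topz.png

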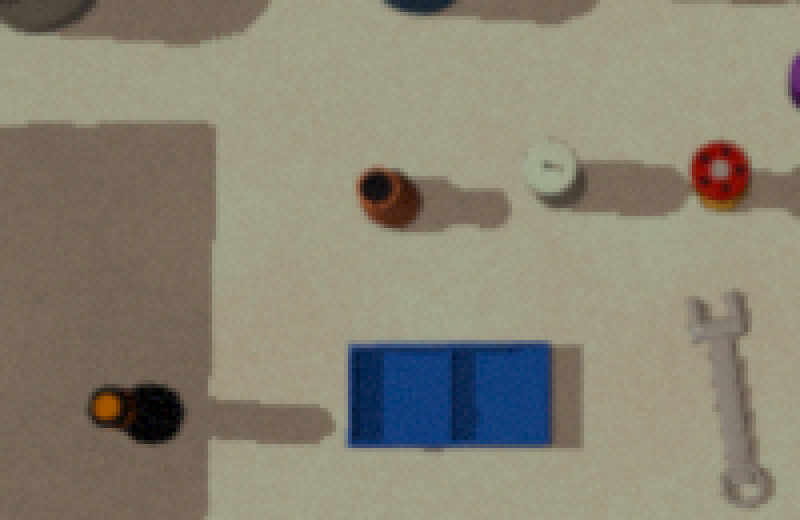

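View pics/topz2.png

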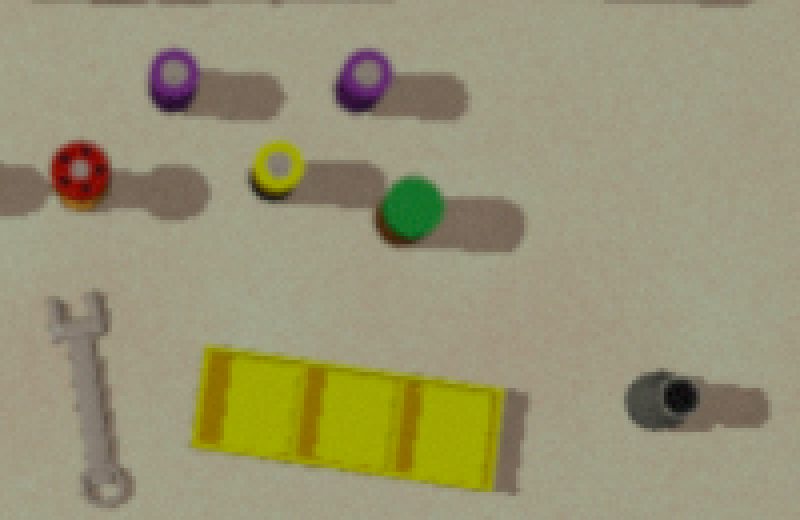

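View pics/scz.png

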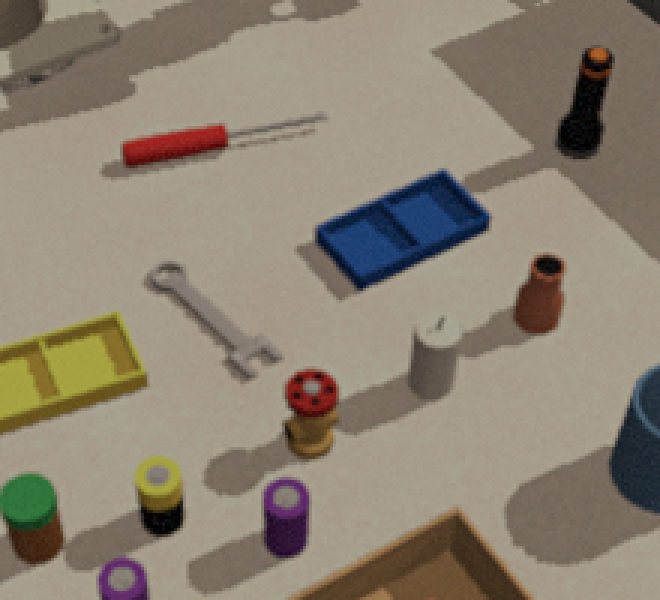

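Run:
```python
from h import *
im={n:cv2.imread(f'pics/{n}0.png') for n in('top','scene')}
hsv={n:cv2.cvtColor(im[n],cv2.COLOR_BGR2HSV) for n in im}
def blob(n,lo,hi,box,show=1):
    x0,y0,x1,y1=box;m=cv2.inRange(hsv[n][y0:y1,x0:x1],np.array(lo),np.array(hi))
    cs,_=cv2.findContours(m,cv2.RETR_EXTERNAL,cv2.CHAIN_APPROX_NONE);c=max(cs,key=cv2.contourArea)
    c=c+np.array([x0,y0]);(e,r)=cv2.minEnclosingCircle(c);M=cv2.moments(c)
    return np.array([M['m10']/M['m00'],M['m01']/M['m00']]),np.array(e),r,c
S={'valve':([0,150,90],[8,255,255],(265,180,295,205),(290,198,320,222),68),
'torchorange':([5,150,120],[20,255,255],(118,245,135,260),(390,92,408,108),107),
'cell':([26,120,110],[34,255,255],(318,180,340,205),(240,230,268,252),59),
'jar':([45,100,60],[80,255,255],(350,190,375,212),(195,236,225,262),64),
'copperhole':([0,0,0],[180,255,45],(188,190,202,204),(374,163,392,173),64)}
for k,(lo,hi,bt,bs,z) in S.items():
    try:
        a=blob('top',lo,hi,bt);b=blob('scene',lo,hi,bs)
        print(k,'top',a[0].round(1),a[1],round(a[2],1),onz('top',a[1],z).round(1),'scene',b[0].round(1),onz('scene',b[0],z).round(1))
    except Exception as e: print(k,e)
for uv in[(238,191.5)]: print('candle',onz('top',uv,70).round(1))
print('grey',onz('top',(429.8,249.4),64).round(1))
for n,lo,hi in(('blue',[105,120,50],[125,255,255]),('yellow',[18,150,80],[34,255,255])):
    bx=(180,228,245,270) if n=='blue' else (300,230,395,280)
    c=blob('top',lo,hi,bx)[3];r=cv2.minAreaRect(c);B=cv2.boxPoints(r)
    W=np.array([onz('top',p,20) for p in B]);print(n,B.round(1).tolist(),W.round(1).tolist(),W.mean(0).round(1),[np.linalg.norm(W[i]-W[i-1]).round(1) for i in range(4)])
# box extents
for k,uv,z in(('bigbox corner near',(76,178),0),('',(152,180),0)): print(k,onz('top',uv,z))
```

```text
valve top [279.5 192.5] [279.5      192.722229] 7.3 [629.7   2.4  68. ] scene [303.7 210.5] [635.2   1.7  68. ]
torchorange top [126.1 251.1] [126. 251.] 2.8 [473.8 403.  107. ] scene [399.2  97.5] [472.5 404.4 107. ]
cell top [329.2 191.1] [329.40908813 191.40908813] 6.6 [ 633.3 -132.9   59. ] scene [252.2 238.6] [ 636.2 -132.2   59. ]
jar top [362.8 201.8] [362.80630493 201.7882843 ] 7.5 [ 603.  -221.6   64. ] scene [209.  246.5] [ 608.9 -222.2   64. ]
copperhole top [193.8 196.5] [193.8157959  196.39472961] 3.2 [623.2 235.7  64. ] scene [382.4 168. ] [622.3 238.   64. ]
candle [634.1 114.5  70. ]
grey [ 473.  -395.4   64. ]
blue [[187.0, 236.0], [236.0, 236.0], [236.0, 261.0], [187.0, 261.0]] [[519.2, 261.7, 20.0], [518.0, 124.9, 20.0], [449.0, 124.6, 20.0], [449.9, 260.5, 20.0]] [484.  192.9  20. ] [np.float64(69.3), np.float64(136.8), np.float64(69.0), np.float64(135.9)]
yellow [[307.1000061035156, 261.5], [310.8999938964844, 235.89999389648438], [386.1000061035156, 246.89999389648438], [382.29998779296875, 272.5]] [[445.9, -70.9, 20.0], [516.3, -82.4, 20.0], [483.7, -288.5, 20.0], [413.9, -275.6, 20.0]] [ 464.9 -179.4   20. ] [np.float64(207.2), np.float64(71.3), np.float64(208.6), np.float64(71.0)]
bigbox corner near [ 6.92899214e+02  5.95541446e+02 -2.27373675e-13]
 [683.61729819 370.67651949   0.        ]
```

Valve = (280,193), the red wheel on brass. Copper = (197,199), copper-coloured; the grey one at (427,250) is plastic. Cell = (329,192), black and yellow; the two purple ones are look-alikes. Torch = (133,253) and candle = (238,192), confirmed by the crops above. First I'll turn the jaws to world x and move over the valve.

Call:
arm_command(
  increments=[
    [[0,0,0],8.5],
    [[0,0,0],8.5],
    [[0,0,0],8.5],
    [[0,0,0],8.5],
    [[0,0,0],8.5],
    [[0,0,0],8.5],
    [[0,0,0],8.5],
    [[0,0,0],8.5],
    [[0,0,0],7],
  ],
  gripper=1,
)

```text
t: 1.05
ee_pos: [159.8, 601.4, 218.9]
orientation: [3.134, -0.034, -0.003]
ft_force: [-1.1, 0.0, -0.5]
width: 87.8
```

Call:
arm_command(
  increments=[
    [[2.8,3.8,0],0],
    [[2.8,3.8,0],0],
    [[2.8,3.8,0],0],
    [[2.8,3.8,0],0],
    [[2.8,3.8,0],0],
    [[2.8,3.8,0],0],
    [[2.8,3.8,0],0],
    [[2.8,3.8,0],0],
    [[2.8,3.8,0],0],
    [[2.8,3.8,0],0],
    [[2.8,3.8,0],0],
    [[2.8,3.8,0],0],
    [[2.8,3.8,0],0],
    [[2.8,3.8,0],0],
    [[2.8,3.8,0],0],
    [[2.8,3.8,0],0],
    [[0,0,0],0],
  ],
)

```text
t: 2.75
ee_pos: [607.5, -41.7, 219.9]
orientation: [3.135, -0.034, -0.0]
ft_force: [0.0, 0.3, -0.3]
width: 87.9
```

```bash
cat >> h.py <<'E'
def pose(o):
    Rt=R.from_rotvec(o['orientation']).as_matrix();return o['ee_pos'],np.degrees(np.arctan2(Rt[1,0],Rt[0,0])),Rt
def go(o,xyz,yaw=0):
    p,y,Rt=pose(o);print('at',p.round(1),'yaw',y.round(2),'tool shift cm',((Rt.T@(np.array(xyz)-p))/10).round(2),'turn',round(y-yaw,2))
def snap(name,n='wrist'):
    o=w.get_obs();im=cv2.cvtColor(w.get_image(n),cv2.COLOR_RGB2BGR);cv2.imwrite(f'pics/{name}.png',im);return o,im
def blob(im,lo,hi,box=None):
    hsv=cv2.cvtColor(im,cv2.COLOR_BGR2HSV);x0,y0,x1,y1=box or (0,0,560,420)
    m=cv2.inRange(hsv[y0:y1,x0:x1],np.array(lo),np.array(hi))
    cs,_=cv2.findContours(m,cv2.RETR_EXTERNAL,cv2.CHAIN_APPROX_NONE);c=max(cs,key=cv2.contourArea)+np.array([x0,y0])
    (e,r)=cv2.minEnclosingCircle(c);x,y,ww,hh=cv2.boundingRect(c);return np.array(e),r,(x,y,ww,hh)
E
python3 - <<'E'
from h import *
o,im=snap('w1');go(o,(630,2,200));print(o['t'],o['ft_force'])
for z in(68,): print(proj('wrist',(630,2,z),o))
E
```

```text
at [607.5 -41.7 219.9] yaw -1.23 tool shift cm [ 2.15 -4.43  1.96] turn -1.23
2.75 [ 0.03441527  0.28620663 -0.27679308]
[304.75226201 142.69576638]
```

View pics/w1.png

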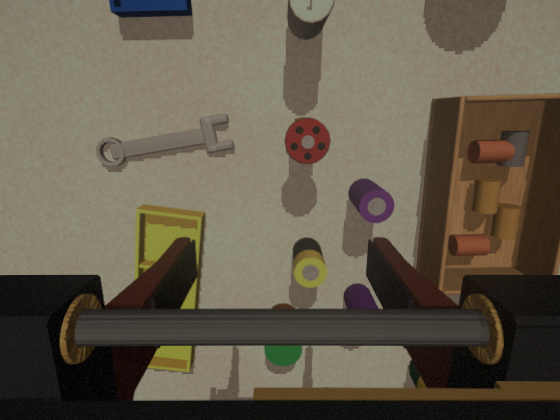

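The wrist view shows the wheel at (308,141), the cell top at (310,273), the candle's top edge at (312,5), a purple cell at (376,207) and the box of fittings at right. I'll compute positions from these.

Run:
```python
from h import *
o=w.get_obs();im=cv2.imread('pics/w1.png')
e,r,b=blob(im,[0,120,80],[8,255,255],(270,100,345,180));print(e,r,b,onz('wrist',e,68,o))
e,r,b=blob(im,[24,100,90],[34,255,255],(285,240,335,300));print(e,r,b,onz('wrist',e,59,o))
go(o,(onz('wrist',blob(im,[0,120,80],[8,255,255],(270,100,345,180))[0],68,o)[0],2,120))
```

```text
[306.5 140.5] 22.770694732666016 (285, 118, 45, 46) [629.45331275   5.9865563   68.        ]
[310.  271.5] 16.620868682861328 (294, 257, 33, 31) [ 633.55310899 -128.85839489   59.        ]
at [605.8 -39.8 219.5] yaw -1.2 tool shift cm [ 2.3  -4.28  9.92] turn -1.2
```

Call:
arm_command(
  increments=[
    [[1.1,-2.2,0],-1.2],
    [[1.1,-2.2,0],0],
    [[0,0,3.5],0],
    [[0,0,3.5],0],
    [[0,0,3],0],
    [[0,0,0],0],
    [[0,0,0],0],
  ],
)

```text
t: 3.5
ee_pos: [623.6, 11.9, 116.8]
orientation: [3.138, 0.007, -0.009]
ft_force: [-0.1, 0.6, 0.6]
width: 88.1
```

Run:
```python
from h import *
o,im=snap('w2');go(o,(630,4,43));print(o['t'],o['ft_force'])
e,r,b=blob(im,[0,120,80],[8,255,255],(200,30,400,300));print(e,r,b,onz('wrist',e,68,o))
```

```text
at [623.6  11.9 116.8] yaw 0.25 tool shift cm [0.68 0.77 7.38] turn 0.25
3.5 [-0.11757927  0.60101562  0.55107262]
[294.49237061 235.56869507] 30.700082778930664 (264, 205, 62, 61) [632.30593902   5.05810141  68.        ]
```

View pics/w2.png

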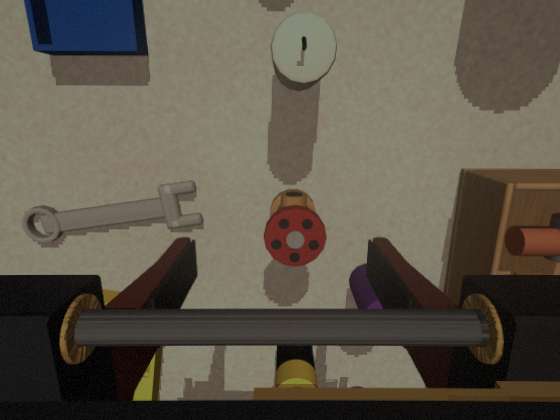

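The wheel is at (294,236), between the jaws, and the candle top at (304,47). I'll descend and grip.

Call:
arm_command(
  increments=[
    [[0.8,0.7,0],0],
    [[0,0,0],0],
    [[0,0,2.5],0],
    [[0,0,2.5],0],
    [[0,0,1.7],0],
    [[0,0,0],0],
    [[0,0,0],0],
  ],
)

```text
t: 4.25
ee_pos: [639.6, 3.2, 57.8]
orientation: [3.138, 0.004, 0.017]
ft_force: [0.2, 0.1, -0.1]
width: 87.6
```

Run:
```python
from h import *
o,im=snap('w2b');go(o,(632,5,43));print(o['t'],o['ft_force'],onz('wrist',(304,47),70,dict(ee_pos=np.array([623.6,11.9,116.8]),orientation=np.array([3.138,.007,-.009]))))
```

```text
at [639.6   3.2  57.8] yaw 0.16 tool shift cm [-0.77 -0.18  1.48] turn 0.16
4.25 [ 0.21449023  0.06064487 -0.05095343] [635.85461929 118.56043654  70.        ]
```

Call:
arm_command(
  increments=[
    [[-0.6,-0.2,1.4],0],
    [[0,0,0],0],
    [[0,0,0],0],
  ],
)

```text
t: 4.6
ee_pos: [636.2, 5.1, 47.3]
orientation: [3.138, 0.004, 0.025]
ft_force: [0.1, 0.3, 0.5]
width: 88.0
```

Run:
```python
from h import *
for i in range(3):
    o,im=snap('w3');go(o,(632,5,43))
print(o['t'],o['ft_force'])
```

```text
at [636.2   5.1  47.3] yaw 0.15 tool shift cm [-0.42  0.    0.42] turn 0.15
at [635.9   5.1  47.2] yaw 0.15 tool shift cm [-0.4   0.    0.41] turn 0.15
at [635.9   5.1  47.1] yaw 0.15 tool shift cm [-0.39  0.    0.4 ] turn 0.15
4.7 [-0.07752448 -0.51234457 -0.17322464]
```

View pics/w3.png

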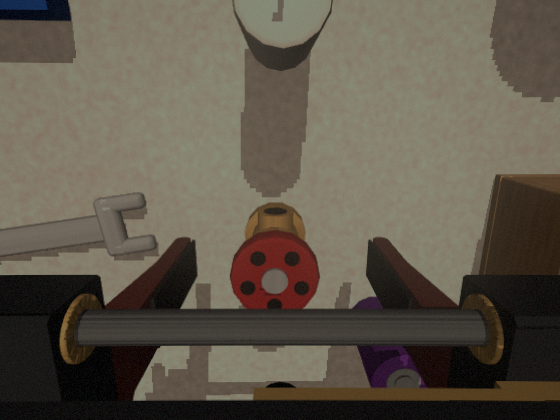

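The wheel is centred at (275,277), between the fingers. I'll nudge and close.

Call:
arm_command(
  increments=[
    [[-0.4,0,0.3],0],
    [[0,0,0],0],
  ],
)

```text
t: 4.95
ee_pos: [632.2, 5.0, 44.6]
orientation: [3.138, 0.004, 0.026]
ft_force: [-0.4, -0.2, -0.7]
width: 87.4
```

Call:
arm_command(
  increments=[
    [[0,0,0],0],
    [[0,0,0],0],
    [[0,0,0],0],
    [[0,0,0],0],
    [[0,0,0],0],
    [[0,0,0],0],
    [[0,0,0],0],
    [[0,0,0],0],
  ],
  gripper=0,
)

```text
t: 5.75
ee_pos: [632.5, 4.9, 44.8]
orientation: [3.138, 0.004, 0.027]
ft_force: [-0.4, 0.8, -0.0]
width: 41.3
```

Call:
arm_command(
  increments=[
    [[0,0,-2],0],
    [[0,0,-3],0],
    [[0,0,-3],0],
    [[0,0,-2],0],
    [[-2,-2,0],0],
    [[-3,-3,0],0],
    [[-3,-3,0],0],
    [[-3,-3,0],0],
    [[-2,-2,0],0],
    [[-1,-1,0],0],
    [[0,0,0],0],
    [[0,0,0],0],
  ],
)

```text
t: 6.95
ee_pos: [481.9, 147.6, 141.5]
orientation: [3.137, 0.001, 0.012]
ft_force: [0.6, -0.1, -3.6]
width: 41.5
```

Run:
```python
from h import *
o,im=snap('w4');go(o,(484,159,49));print(o['t'],o['ft_force'],o['width'])
t,im=snap('t4','top')
cv2.imwrite('pics/t4z.png',cv2.resize(im[150:290,150:350],(800,560),interpolation=cv2.INTER_CUBIC))
```

```text
at [481.9 147.6 141.5] yaw 0.03 tool shift cm [ 0.14 -1.19  9.25] turn 0.03
6.95 [ 0.56204949 -0.08141228 -3.60022515] 41.488862978202704
```

View pics/w4.png

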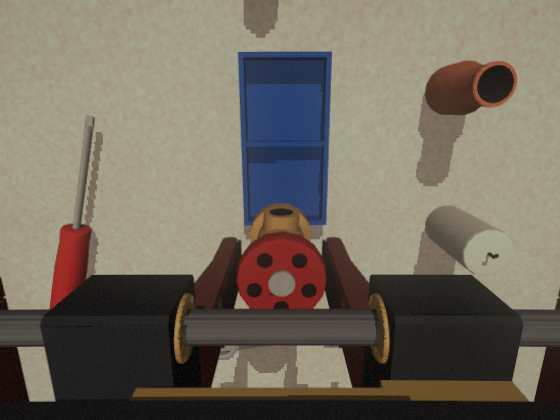

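The valve is held between the fingers. The blue tray's rim corners are at (238,52), (331,52), (244,226), (328,225), with the divider at row 145.

Run:
```python
from h import *
o=w.get_obs()
for uv in[(238,52),(331,52),(328,225),(244,226),(286,144)]:print(onz('wrist',uv,20,o).round(1))
print(onz('wrist',(493,84),64,o),onz('wrist',(488,248),70,o))
go(o,(485,161,80))
```

```text
[450.4 262.6  20. ]
[521.6 262.6  20. ]
[524.5 122.8  20. ]
[450.7 122.1  20. ]
[487.4 193.2  20. ]
[623.41451364 235.97177057  64.        ] [635.28270386 121.63958824  70.        ]
at [482.3 147.2 141.5] yaw -0.04 tool shift cm [ 0.22 -1.41  6.14] turn -0.04
```

Call:
arm_command(
  increments=[
    [[0.3,-1.2,0],0],
    [[0,0,2.5],0],
    [[0,0,2.5],0],
    [[0,0,1.5],0],
    [[0,0,0.5],0],
    [[0,0,0],0],
    [[0,0,0],0],
  ],
)

```text
t: 7.75
ee_pos: [495.0, 160.0, 70.4]
orientation: [3.139, -0.013, 0.025]
ft_force: [0.2, -0.9, -2.5]
width: 41.2
```

Run:
```python
from h import *
o=w.get_obs();go(o,(485.5,159,49));print(o['t'],o['ft_force'],o['width'])
```

```text
at [495.  160.   70.4] yaw -0.47 tool shift cm [-0.99  0.1   2.12] turn -0.47
7.75 [ 0.2372309  -0.86894701 -2.49278483] 41.16691661147135
```

Call:
arm_command(
  increments=[
    [[-0.9,0,0.5],-0.5],
    [[0,0,0],0],
    [[0,0,0.5],0],
    [[0,0,0.5],0],
    [[0,0,0],0],
  ],
)

```text
t: 8.25
ee_pos: [487.1, 160.6, 56.5]
orientation: [3.14, 0.002, 0.032]
ft_force: [0.3, -0.4, -3.5]
width: 41.3
```

Run:
```python
from h import *
o=w.get_obs();go(o,(485.5,159,49));print(o['t'],o['ft_force'],o['width'])
```

```text
at [487.1 160.6  56.5] yaw 0.06 tool shift cm [-0.18  0.16  0.75] turn 0.06
8.25 [ 0.30859047 -0.4410819  -3.49841425] 41.34530086172353
```

Call:
arm_command(
  increments=[
    [[-0.2,0.1,0.3],0],
    [[0,0,0.3],0],
    [[0,0,0],0],
  ],
)

```text
t: 8.55
ee_pos: [485.3, 159.5, 49.9]
orientation: [3.14, 0.001, 0.032]
ft_force: [-0.1, 0.2, -2.3]
width: 41.2
```

Call:
arm_command(
  increments=[
    [[0,0,0.1],0],
    [[0,0,0],0],
    [[0,0,0],0],
  ],
)

```text
t: 8.85
ee_pos: [485.4, 159.6, 48.8]
orientation: [3.141, 0.001, 0.032]
ft_force: [-0.0, -0.4, -3.1]
width: 41.2
```

Call:
arm_command(
  increments=[
    [[0,0,0.1],0],
    [[0,0,0],0],
    [[0,0,0],0],
  ],
)

```text
t: 9.15
ee_pos: [486.0, 159.8, 49.1]
orientation: [3.141, 0.001, 0.034]
ft_force: [-0.7, -0.1, -3.5]
width: 41.1
```

Call:
arm_command(
  increments=[
    [[0,0,0.2],0],
    [[0,0,0],0],
    [[0,0,0],0],
  ],
)

```text
t: 9.45
ee_pos: [487.2, 160.3, 48.8]
orientation: [-3.141, -0.001, -0.038]
ft_force: [-0.3, 0.1, -4.1]
width: 41.3
```

Run:
```python
from h import *
o,im=snap('w5');go(o,(485.5,159,49));print(o['t'],o['ft_force'],o['moment'],o['width'])
t,im=snap('s5','scene')
cv2.imwrite('pics/s5z.png',cv2.resize(im[100:220,260:420],(800,600),interpolation=cv2.INTER_CUBIC))
```

```text
at [487.2 160.3  48.8] yaw 0.04 tool shift cm [-0.17  0.13 -0.02] turn 0.04
9.45 [-0.31077777  0.12525904 -4.14470945] [-0.04444843  0.03719911 -0.03093148] 41.341374528031785
```

View pics/s5z.png

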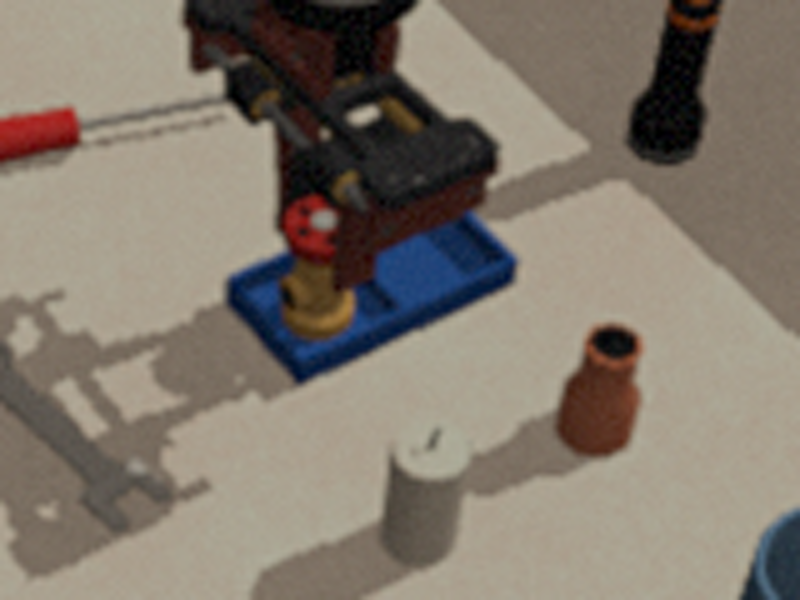

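View pics/w5.png

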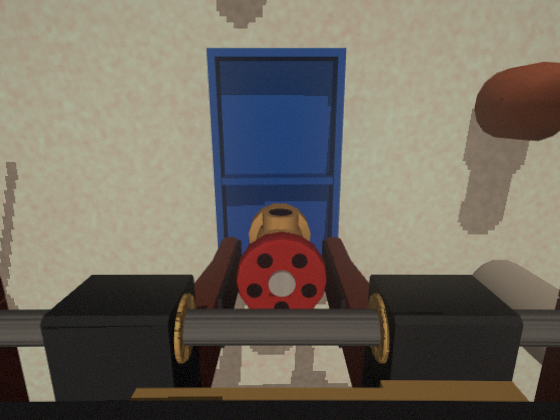

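Run:
```python
from h import *
o=w.get_obs()
for p in[(485.5,159,4),(485.5,159,8),(505,159,4),(485.5,159,72)]:
    q=proj('scene',p);print(p,((q-[260,100])*5).round())
```

```text
(485.5, 159, 4) [315. 313.]
(485.5, 159, 8) [315. 308.]
(505, 159, 4) [335. 336.]
(485.5, 159, 72) [322. 220.]
```

Call:
arm_command(
  increments=[
    [[-0.2,0,0.3],0],
    [[0,0,0],0],
  ],
)

```text
t: 9.75
ee_pos: [487.9, 160.8, 48.4]
orientation: [-3.14, -0.002, -0.046]
ft_force: [-0.5, 0.8, -3.1]
width: 41.4
```

Run:
```python
from h import *
o=w.get_obs();print(o['qpos'].round(3),o['qvel'].round(3),o['joint_torque'].round(2),pose(o)[2].round(3))
```

```text
[ 0.3    0.533  1.988 -0.013  0.592  0.309] [-0.003 -0.018 -0.013 -0.003  0.015 -0.   ] [-0.000e+00 -5.110e+01 -1.656e+01  0.000e+00 -1.800e-01  1.000e-02] [[ 1.     0.001  0.029]
 [ 0.001 -1.     0.002]
 [ 0.029 -0.002 -1.   ]]
```

Call:
arm_command(
  increments=[
    [[0,0,0],0],
    [[0,0,0],0],
    [[0,0,0],0],
    [[0,0,0],0],
  ],
  gripper=1,
)

```text
t: 10.15
ee_pos: [488.2, 160.9, 48.2]
orientation: [-3.14, -0.001, -0.046]
ft_force: [0.2, 0.4, 0.4]
width: 70.0
```

Call:
arm_command(
  increments=[
    [[0,0,-2],0],
    [[0,0,-3],0],
    [[0,0,-3],0],
    [[0,0,-3],0],
    [[0,0,0],0],
  ],
)

```text
t: 10.65
ee_pos: [483.5, 160.3, 159.6]
orientation: [-3.141, -0.001, -0.038]
ft_force: [0.0, 0.6, -1.2]
width: 87.6
```

Run:
```python
from h import *
o,im=snap('w6');go(o,(623,236,150));print(o['t'],o['ft_force'],o['width'])
```

```text
at [483.5 160.3 159.6] yaw 0.05 tool shift cm [13.93 -7.55  1.29] turn 0.05
10.65 [ 0.03223402  0.61389273 -1.1875443 ] 87.63591819265453
```

View pics/w6.png

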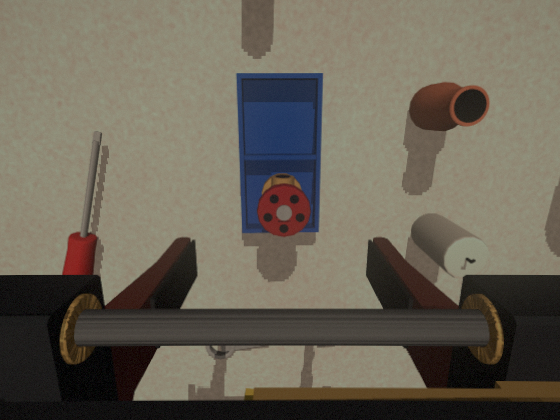

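The valve stands in the near blue pocket, its wheel at (283,213). The copper mouth is at (469,105). Next I'll go over the copper coupling.

Call:
arm_command(
  increments=[
    [[2.8,-1.5,0],0],
    [[2.8,-1.5,0],0],
    [[2.8,-1.5,0],0],
    [[2.8,-1.5,0],0],
    [[2,-1.2,0],0],
    [[0,0,1.5],0],
    [[0,0,1.5],0],
    [[0,0,0],0],
  ],
)

```text
t: 11.5
ee_pos: [610.3, 231.0, 113.8]
orientation: [3.134, 0.001, 0.004]
ft_force: [-0.5, -0.5, -0.0]
width: 87.9
```

Run:
```python
from h import *
o,im=snap('w7');go(o,(623,236,33));print(o['t'],o['ft_force'],o['width'])
```

```text
at [610.3 231.  113.8] yaw 0.04 tool shift cm [ 1.25 -0.56  8.08] turn 0.04
11.5 [-0.45266287 -0.51782442 -0.03639818] 87.87470696134375
```

View pics/w7.png

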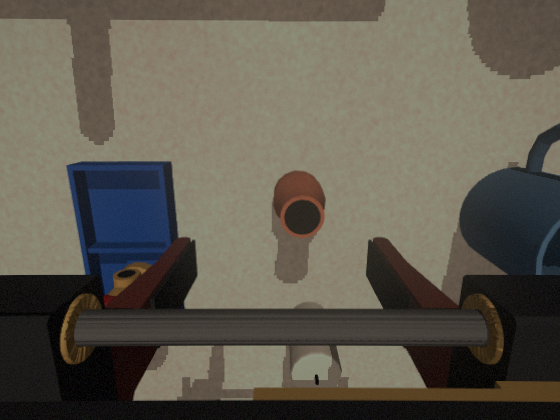

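The copper mouth is at (302,216), and a blue mug sits to the right from column 460.

Run:
```python
from h import *
o=w.get_obs()
p=onz('wrist',(302,216),64,o);print(p,onz('wrist',(462,215),80,o),onz('wrist',(462,215),0,o))
go(o,(p[0],p[1],60))
```

```text
[624.24082687 236.83015087  64.        ] [719.45008328 242.47487924  80.        ] [764.00276657 217.71298283   0.        ]
at [610.3 231.  114.6] yaw 0.03 tool shift cm [ 1.38 -0.62  5.46] turn 0.03
```

Call:
arm_command(
  increments=[
    [[0.9,-0.6,0],0],
    [[0,0,2.5],0],
    [[0,0,2.5],0],
    [[0,0,1],0],
    [[0,0,0],0],
  ],
)

```text
t: 12.05
ee_pos: [621.3, 237.0, 55.5]
orientation: [3.136, -0.001, 0.01]
ft_force: [0.6, 0.5, 0.1]
width: 88.0
```

Run:
```python
from h import *
o=w.get_obs();go(o,(624,237,33));print(o['t'],o['ft_force'],o['orientation'])
```

```text
at [621.3 237.   55.5] yaw -0.02 tool shift cm [ 0.26 -0.01  2.25] turn -0.02
12.05 [0.55269312 0.53129907 0.13181628] [ 3.13553382e+00 -6.64786774e-04  1.02998922e-02]
```

Call:
arm_command(
  increments=[
    [[0.2,0,1.1],0],
    [[0,0,1.1],0],
    [[0,0,0],0],
  ],
)

```text
t: 12.35
ee_pos: [625.3, 237.5, 34.6]
orientation: [3.137, -0.001, 0.016]
ft_force: [0.1, -0.0, 0.4]
width: 87.8
```

Call:
arm_command(
  increments=[
    [[0,0,0],0],
    [[0,0,0],0],
    [[0,0,0],0],
    [[0,0,0],0],
    [[0,0,0],0],
    [[0,0,0],0],
    [[0,0,0],0],
    [[0,0,0],0],
    [[0,0,0],0],
  ],
  gripper=0,
)

```text
t: 13.25
ee_pos: [626.1, 237.9, 36.4]
orientation: [3.138, -0.001, 0.019]
ft_force: [1.4, 0.7, -0.9]
width: 27.9
```

Call:
arm_command(
  increments=[
    [[0,0,-2],0],
    [[0,0,-3],0],
    [[0,0,-2],0],
    [[0,0,-2],0],
    [[-2,0,0],0],
    [[-3,0.2,0],0],
    [[-3,0.3,0],0],
    [[-3,0.3,0],0],
    [[-2,0.2,0],0],
    [[-1,0,0],0],
    [[0,0,0],0],
    [[0,0,0],0],
  ],
)

```text
t: 14.45
ee_pos: [480.1, 227.3, 126.0]
orientation: [3.137, -0.002, 0.017]
ft_force: [-0.1, 0.4, -1.6]
width: 27.9
```

Run:
```python
from h import *
o,im=snap('w8');go(o,(485.5,227,40));print(o['t'],o['ft_force'],o['width'])
```

```text
at [480.1 227.3 126. ] yaw -0.06 tool shift cm [ 0.44 -0.01  8.61] turn -0.06
14.45 [-0.07963927  0.42827896 -1.63827729] 27.854026536307522
```

View pics/w8.png

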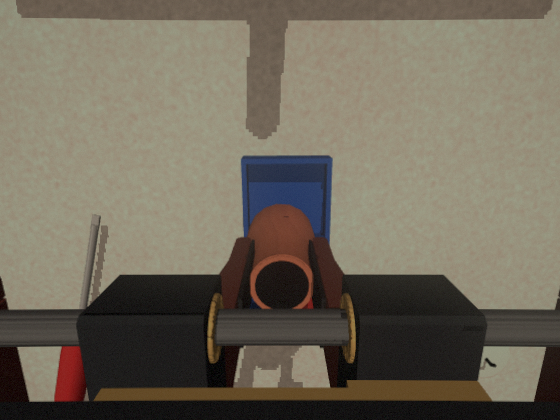

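The copper coupling is held, with the free far pocket right below (rim at (242–331,157)). I'll lower it.

Call:
arm_command(
  increments=[
    [[0.1,0,2],0],
    [[0,0,2],0],
    [[0,0,2],0],
    [[0,0,1],0],
    [[0,0,0],0],
  ],
)

```text
t: 15.0
ee_pos: [489.8, 228.8, 54.7]
orientation: [3.14, -0.005, 0.029]
ft_force: [-0.2, 0.3, -0.9]
width: 27.5
```

Run:
```python
from h import *
o=w.get_obs();go(o,(485.5,227,40));print(o['t'],o['ft_force'],o['orientation'])
```

```text
at [489.8 228.8  54.7] yaw -0.17 tool shift cm [-0.45  0.18  1.46] turn -0.17
15.0 [-0.18826829  0.28952605 -0.91009855] [ 3.13996006 -0.00461632  0.02903823]
```

Call:
arm_command(
  increments=[
    [[-0.5,0.1,0.6],0],
    [[0,0,0.5],0],
    [[0,0,0.3],0],
    [[0,0,0],0],
  ],
)

```text
t: 15.4
ee_pos: [486.6, 228.3, 41.1]
orientation: [3.141, -0.005, 0.033]
ft_force: [-0.1, 0.3, -1.9]
width: 27.6
```

Run:
```python
from h import *
o=w.get_obs();go(o,(485.5,227,40));print(o['t'],o['ft_force'],o['orientation'])
```

```text
at [486.6 228.3  41.1] yaw -0.19 tool shift cm [-0.11  0.13  0.11] turn -0.19
15.4 [-0.10796436  0.32588794 -1.93226669] [ 3.14113202 -0.00517532  0.03340391]
```

Call:
arm_command(
  increments=[
    [[-0.1,0.1,0.3],0],
    [[0,0,0],0],
    [[0,0,0],0],
  ],
)

```text
t: 15.7
ee_pos: [488.5, 229.0, 41.8]
orientation: [-3.138, 0.005, -0.043]
ft_force: [0.9, -0.5, -0.9]
width: 27.5
```

Contact signs are the same as for the valve: z stalls and the tool tilts slightly. Releasing.

Call:
arm_command(
  increments=[
    [[0,0,0],0],
    [[0,0,0],0],
    [[0,0,0],0],
    [[0,0,0],0],
  ],
  gripper=1,
)

```text
t: 16.1
ee_pos: [488.9, 229.1, 42.2]
orientation: [-3.138, 0.005, -0.045]
ft_force: [-0.5, -0.9, -0.3]
width: 55.9
```

Call:
arm_command(
  increments=[
    [[0,0,-2],0],
    [[0,0,-3],0],
    [[0,0,-3],0],
    [[0,0,-3],0],
    [[0,0,0],0],
  ],
)

```text
t: 16.6
ee_pos: [484.6, 228.2, 154.1]
orientation: [-3.14, 0.005, -0.038]
ft_force: [-0.0, 0.9, -0.3]
width: 87.9
```

Run:
```python
from h import *
o,im=snap('w9');go(o,(473.5,403.5,160));print(o['t'],o['ft_force'],o['width'],o['orientation'])
```

```text
at [484.6 228.2 154.1] yaw -0.19 tool shift cm [ -1.16 -17.53  -0.59] turn -0.19
16.6 [-0.0379683   0.86398284 -0.289851  ] 87.85383414630266 [-3.13982749  0.00531007 -0.03833031]
```

View pics/w9.png

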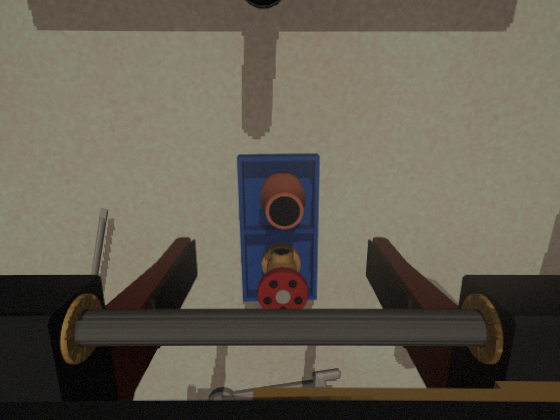

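Copper (283,207) and valve (283,290) both stand in their pockets. Next the torch.

Call:
arm_command(
  increments=[
    [[-0.2,-3,0],0],
    [[-0.2,-3,0],0],
    [[-0.2,-3,0],0],
    [[-0.2,-3,0],0],
    [[-0.2,-2.5,0],0],
    [[0,-1.3,0],0],
    [[0,0,0],0],
    [[0,0,0],0],
  ],
)

```text
t: 17.45
ee_pos: [469.0, 386.4, 140.4]
orientation: [3.132, -0.008, 0.015]
ft_force: [-0.2, -0.9, -0.1]
width: 87.6
```

Run:
```python
from h import *
o,im=snap('w10');go(o,(473.5,403.5,51));print(o['t'],o['orientation'])
for bx in [None]:
    e,r,b=blob(im,[5,150,110],[20,255,255],(200,60,400,300));print(e,r,b,onz('wrist',e,107,o))
```

```text
at [469.  386.4 140.4] yaw -0.3 tool shift cm [ 0.35 -1.8   8.93] turn -0.3
17.45 [ 3.1320964  -0.0082171   0.01480275]
[288.72033691 206.1125946 ] 13.309383392333984 (276, 193, 27, 27) [474.11810484 403.69893221 107.        ]
```

View pics/w10.png

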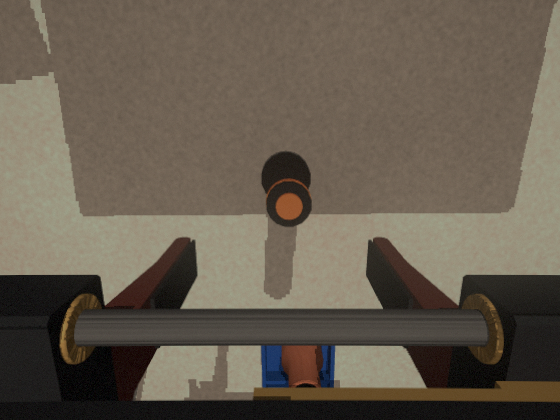

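The torch button is at (289,206), i.e. world (474,404), which agrees with the top view. Descending in steps.

Call:
arm_command(
  increments=[
    [[0,-1.7,0],0],
    [[0,0,0],0],
    [[0,0,2],0],
    [[0,0,2],0],
    [[0,0,1],0],
    [[0,0,0],0],
  ],
)

```text
t: 18.1
ee_pos: [471.7, 401.9, 90.3]
orientation: [3.133, -0.015, 0.018]
ft_force: [0.8, -0.4, 0.9]
width: 88.2
```

Run:
```python
from h import *
o,im=snap('w11');go(o,(474,404,51));print(o['t'],o['orientation'])
e,r,b=blob(im,[5,150,110],[20,255,255],(200,60,400,300));print(e,r,b,onz('wrist',e,107,o))
```

```text
at [471.7 401.9  90.3] yaw -0.53 tool shift cm [ 0.18 -0.24  3.93] turn -0.53
18.1 [ 3.13338572 -0.01469828  0.01804578]
[286.37704468 266.96722412] 17.133010864257812 (270, 250, 34, 34) [474.16171797 403.93500396 107.        ]
```

Call:
arm_command(
  increments=[
    [[0.1,-0.2,2],-0.5],
    [[0,0,1.6],0],
    [[0,0,0],0],
    [[0,0,0],0],
  ],
)

```text
t: 18.55
ee_pos: [475.5, 405.1, 57.0]
orientation: [3.137, -0.002, 0.025]
ft_force: [0.3, -0.4, 0.4]
width: 87.9
```

Run:
```python
from h import *
o,im=snap('w12');go(o,(474,404,51));print(o['t'],o['orientation'])
```

```text
at [475.5 405.1  57. ] yaw -0.08 tool shift cm [-0.16  0.1   0.6 ] turn -0.08
18.55 [ 3.13680272e+00 -2.13095272e-03  2.47360328e-02]
```

View pics/w12.png

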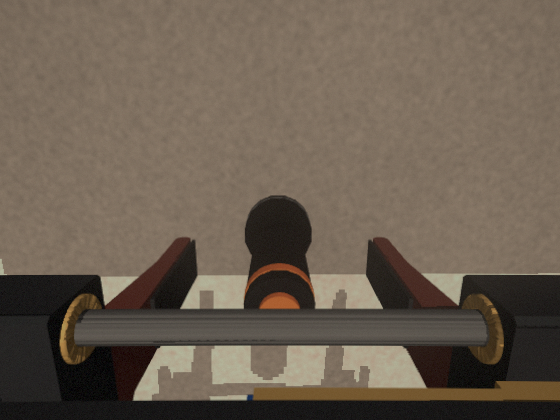

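The torch is centred between the fingers, its band at (280,275). Closing at this height, grip about 76 mm up the handle.

Call:
arm_command(
  increments=[
    [[-0.1,0,0.2],0],
    [[0,0,0],0],
    [[0,0,0],0],
    [[0,0,0],0],
    [[0,0,0],0],
    [[0,0,0],0],
    [[0,0,0],0],
    [[0,0,0],0],
    [[0,0,0],0],
  ],
  gripper=0,
)

```text
t: 19.5
ee_pos: [474.8, 405.9, 57.8]
orientation: [3.139, -0.003, 0.027]
ft_force: [-2.0, 0.5, 3.6]
width: 27.1
```

Call:
arm_command(
  increments=[
    [[0,0,-2],0],
    [[0,0,-3],0],
    [[0,0,-3],0],
    [[0,0,-3],0],
    [[0,0,0],0],
  ],
)

```text
t: 20.0
ee_pos: [471.4, 404.9, 168.4]
orientation: [3.135, -0.002, 0.02]
ft_force: [0.4, 0.6, -1.5]
width: 26.9
```

Run:
```python
from h import *
o,im=snap('w13');go(o,(465,-179.5,170));go(o,(475.5,-112.3,170));go(o,(454.5,-246.7,170));print(o['t'],o['orientation'],o['width'],o['ft_force'])
```

```text
at [471.4 404.9 168.4] yaw -0.09 tool shift cm [-0.55 58.44  0.23] turn -0.09
at [471.4 404.9 168.4] yaw -0.09 tool shift cm [ 0.49 51.72  0.19] turn -0.09
at [471.4 404.9 168.4] yaw -0.09 tool shift cm [-1.59 65.16  0.26] turn -0.09
20.0 [ 3.13473585e+00 -2.43483177e-03  2.00189423e-02] 26.913763089535767 [ 0.37099975  0.64633892 -1.54892749]
```

View pics/w13.png

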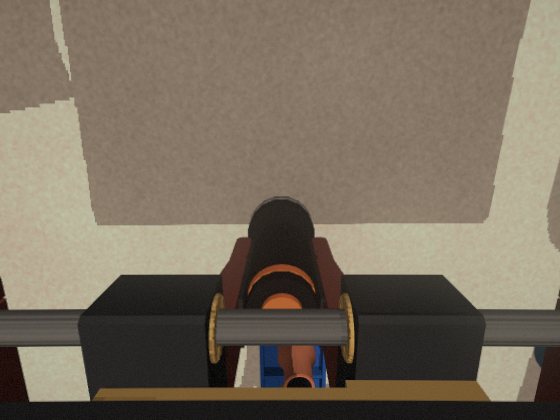

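The torch is held upright, clear of the counter. Moving to the yellow tray's far pocket.

Call:
arm_command(
  increments=[
    [[0,2,0],0],
    [[0,3,0],0],
    [[0,4,0],0],
    [[0,4,0],0],
    [[-0.1,4,0],0],
    [[-0.1,4,0],0],
    [[-0.1,4,0],0],
    [[-0.1,4,0],0],
    [[-0.1,4,0],0],
    [[-0.1,4,0],0],
    [[-0.1,4,0],0],
    [[-0.1,4,0],0],
    [[-0.1,4,0],0],
    [[-0.1,4,0],0],
    [[-0.1,3.5,0],0],
    [[0,2.5,0],0],
    [[0,1,0],0],
    [[0,0,0],0],
    [[0,0,0],0],
  ],
)

```text
t: 21.95
ee_pos: [426.1, -230.2, 145.3]
orientation: [3.129, -0.004, -0.064]
ft_force: [0.4, -0.1, -1.9]
width: 26.5
```

Run:
```python
from h import *
o,im=snap('w14');go(o,(454.5,-246.7,60));print(o['t'],o['orientation'],o['width'],o['ft_force'])
```

```text
at [ 426.1 -230.2  145.3] yaw -0.17 tool shift cm [3.19 1.54 8.42] turn -0.17
21.95 [ 3.12907266 -0.00429923 -0.06380189] 26.493249314005215 [ 0.35891057 -0.09412357 -1.89209279]
```

View pics/w14.png

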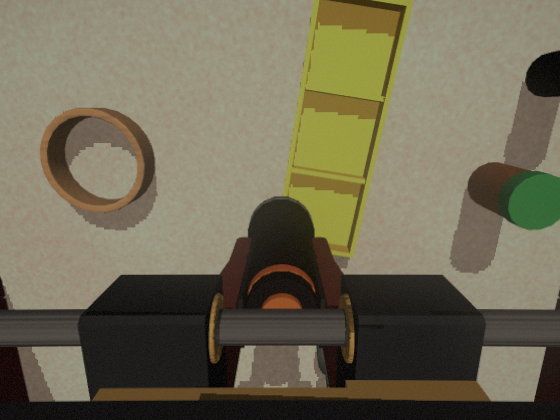

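The torch is held. The yellow tray's dividers run (291,172)–(364,181) and (306,92)–(383,100).

Run:
```python
from h import *
o=w.get_obs()
a=[onz('wrist',u,20,o)[:2] for u in[(291,172),(364,181),(306,92),(383,100)]]
m1=(a[0]+a[1])/2;m2=(a[2]+a[3])/2
print(np.round(a,1),m1,m2,'centre',(m1+m2)/2,'dir',(m2-m1)/68,np.linalg.norm(m2-m1))
d=(m2-m1)/np.linalg.norm(m2-m1);c=(m1+m2)/2
for s in(-68,0,68):print(s,(c+s*d).round(1))
```

```text
[[ 429.5 -208.6]
 [ 491.5 -216. ]
 [ 441.  -144.2]
 [ 502.1 -150.5]] [ 460.45100473 -212.32313652] [ 471.5637722  -147.33674273] centre [ 466.00738847 -179.82993963] dir [0.16342305 0.95568226] 65.92969724346273
-68 [ 454.5 -246.9]
0 [ 466.  -179.8]
68 [ 477.5 -112.8]
```

Call:
arm_command(
  increments=[
    [[1.2,0.8,-1],0],
    [[1.2,0.8,0],0],
    [[0,0,0],0],
    [[0,0,1],0],
    [[0,0,0],0],
  ],
)

```text
t: 22.5
ee_pos: [449.7, -241.2, 142.2]
orientation: [3.131, 0.006, -0.069]
ft_force: [0.3, -0.4, -2.2]
width: 27.1
```

Run:
```python
from h import *
o=w.get_obs();go(o,(454.5,-246.8,62));print(o['t'],o['orientation'],o['width'],o['ft_force'],o['qpos'].round(3))
```

```text
at [ 449.7 -241.2  142.2] yaw 0.21 tool shift cm [0.83 0.49 8.  ] turn 0.21
22.5 [ 3.13123161  0.00606013 -0.06928807] 27.083582541376344 [ 0.2658909  -0.42969032 -2.24233453] [-0.498  0.387  1.917 -0.039  0.872 -0.476]
```

Call:
arm_command(
  increments=[
    [[0.5,0.5,0],0],
    [[0,0,2],0],
    [[0,0,2],0],
    [[0,0,1.5],0],
    [[0,0,0],0],
    [[0,0,0],0],
  ],
)

```text
t: 23.1
ee_pos: [452.7, -247.1, 84.7]
orientation: [3.131, 0.007, -0.07]
ft_force: [-0.5, -0.5, -1.0]
width: 26.8
```

Run:
```python
from h import *
o,im=snap('w15');go(o,(454.5,-246.8,62));print(o['t'],o['orientation'],o['width'],o['ft_force'],o['qpos'].round(3))
o,im=snap('t15','top')
cv2.imwrite('pics/t15z.png',cv2.resize(im[180:300,280:440],(800,600),interpolation=cv2.INTER_CUBIC))
o,im=snap('s15','scene')
cv2.imwrite('pics/s15z.png',cv2.resize(im[120:270,100:300],(800,600),interpolation=cv2.INTER_CUBIC))
```

```text
at [ 452.7 -247.1   84.7] yaw 0.26 tool shift cm [ 0.28 -0.05  2.26] turn 0.26
23.1 [ 3.13145879  0.00731768 -0.07024356] 26.782920627918262 [-0.50251349 -0.52112266 -0.99772761] [-0.505  0.489  1.931 -0.044  0.756 -0.477]
```

View pics/w15.png

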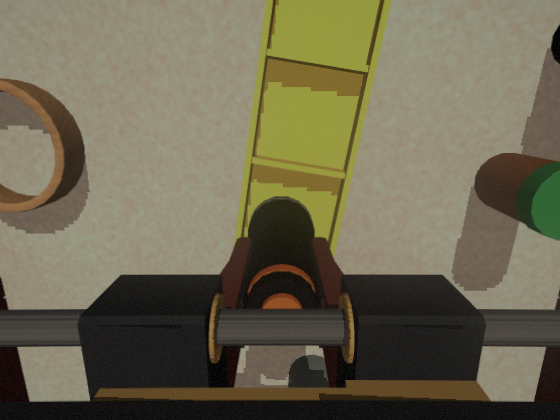

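View pics/s15z.png

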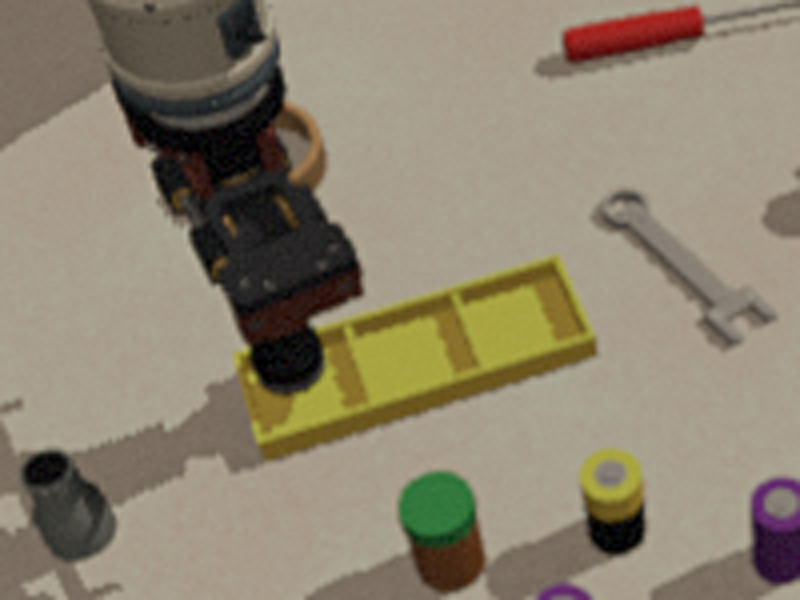

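Call:
arm_command(
  increments=[
    [[0.5,0,0.5],0],
    [[0,0,1],0],
    [[0,0,0.3],0],
    [[0,0,0],0],
    [[0,0,0],0],
  ],
)

```text
t: 23.75
ee_pos: [458.8, -247.9, 67.1]
orientation: [3.129, 0.007, -0.064]
ft_force: [-0.4, 0.0, -2.0]
width: 26.8
```

Run:
```python
from h import *
o=w.get_obs();go(o,(457.5,-246.8,62));print(o['t'],o['orientation'],o['width'],o['ft_force'],o['qpos'].round(3))
```

```text
at [ 458.8 -247.9   67.1] yaw 0.26 tool shift cm [-0.11 -0.12  0.51] turn 0.26
23.75 [ 3.12948554  0.0073723  -0.06402294] 26.80717344022833 [-0.3656944   0.04414018 -2.00321098] [-0.501  0.525  1.927 -0.045  0.721 -0.471]
```

Call:
arm_command(
  increments=[
    [[-0.1,-0.1,0.3],0],
    [[0,0,0.2],0],
    [[0,0,0],0],
    [[0,0,0],0],
  ],
)

```text
t: 24.15
ee_pos: [457.5, -246.9, 62.3]
orientation: [3.129, 0.007, -0.064]
ft_force: [-0.8, -0.2, -1.5]
width: 26.7
```

Call:
arm_command(
  increments=[
    [[0,0,0.3],0],
    [[0,0,0],0],
    [[0,0,0],0],
  ],
)

```text
t: 24.45
ee_pos: [457.9, -247.9, 62.4]
orientation: [3.127, 0.008, -0.062]
ft_force: [0.6, -0.3, -2.1]
width: 26.8
```

Call:
arm_command(
  increments=[
    [[0,0,0.4],0],
    [[0,0,0.3],0],
    [[0,0,0],0],
  ],
)

```text
t: 24.75
ee_pos: [458.2, -249.4, 60.6]
orientation: [3.125, 0.009, -0.06]
ft_force: [-0.2, 0.4, -1.6]
width: 27.0
```

Call:
arm_command(
  increments=[
    [[0,0,0],0],
    [[0,0,0],0],
    [[0,0,0],0],
    [[0,0,0],0],
    [[0,0,0],0],
  ],
  gripper=1,
)

```text
t: 25.25
ee_pos: [458.4, -249.3, 59.4]
orientation: [3.125, 0.009, -0.06]
ft_force: [0.4, -0.3, -0.2]
width: 63.5
```

Run:
```python
from h import *
o,im=snap('w16');print(o['t'],o['ft_force'],o['width'])
```

```text
25.25 [ 0.35967891 -0.29929147 -0.17898041] 63.4592798860709
```

View pics/w16.png

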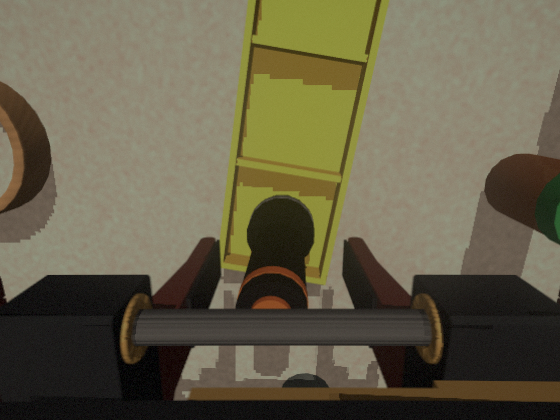

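The torch stands in the end pocket (head at (281,232) inside the walls). Lifting off, then heading for the D cell.

Call:
arm_command(
  increments=[
    [[0,0,-2],0],
    [[0,0,-3],0],
    [[0,0,-3],0],
    [[0,0,-3],0],
    [[0,0,0],0],
  ],
)

```text
t: 25.8
ee_pos: [461.8, -246.9, 171.1]
orientation: [3.128, 0.009, -0.067]
ft_force: [0.5, 0.1, 0.0]
width: 88.0
```

Run:
```python
from h import *
o=w.get_obs();go(o,(633.5,-131,125));print(o['t'],o['orientation'],o['width'])
```

```text
at [ 461.8 -246.9  171.1] yaw 0.32 tool shift cm [ 17.42 -11.55   3.72] turn 0.32
25.8 [ 3.12756309  0.00930136 -0.06710563] 87.98875890458683
```

Call:
arm_command(
  increments=[
    [[2.4,-1.6,0],0],
    [[3,-2,0],0],
    [[3,-2,0],0],
    [[3,-2,0],0],
    [[3,-2,0],0],
    [[2,-1.4,0],0],
    [[0,0,1.5],0],
    [[0,0,1.5],0],
    [[0,0,0],0],
    [[0,0,0],0],
  ],
)

```text
t: 26.8
ee_pos: [622.6, -132.6, 120.4]
orientation: [3.129, 0.005, -0.085]
ft_force: [0.1, -0.4, 0.4]
width: 88.0
```

Run:
```python
from h import *
o,im=snap('w17');go(o,(633.5,-131,26));print(o['t'],o['orientation'],o['width'])
try:
    e,r,b=blob(im,[24,100,90],[34,255,255],(220,100,400,308));print(e,r,b,onz('wrist',e,59,o))
except Exception as x: print(x)
```

```text
at [ 622.6 -132.6  120.4] yaw 0.16 tool shift cm [ 1.6  -0.26  9.36] turn 0.16
26.8 [ 3.12904681  0.00472752 -0.08456247] 87.98217267606579
[305.43307495 217.96063232] 25.087976455688477 (281, 195, 50, 48) [ 636.03693056 -131.47496814   59.        ]
```

View pics/w17.png

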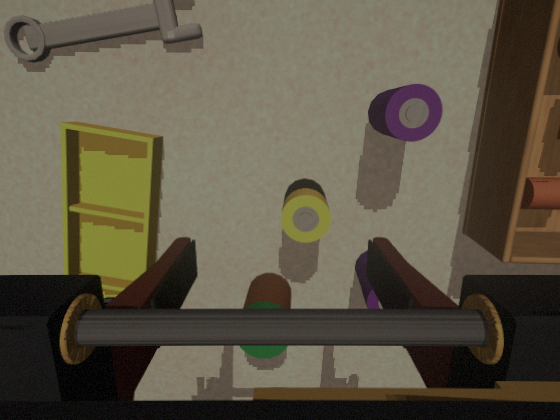

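The D cell top is at (305,218), black body with a yellow ring. The purple look-alikes are at (412,112) and (370,280), and the jar is at (265,330). I'll come down slowly.

Call:
arm_command(
  increments=[
    [[0.8,0,0],0],
    [[0.6,0,0.4],0],
    [[0,0,0.6],0],
    [[0,0,0.6],0],
    [[0,0,0.6],0],
    [[0,0,0.6],0],
    [[0,0,0.6],0],
    [[0,0,0.6],0],
    [[0,0,0],0],
  ],
)

```text
t: 27.75
ee_pos: [634.7, -134.9, 77.4]
orientation: [3.129, 0.001, -0.083]
ft_force: [0.5, 0.2, -1.0]
width: 87.9
```

Run:
```python
from h import *
o,im=snap('w18');go(o,(635,-131.5,26));print(o['t'],o['orientation'],o['width'])
try:
    e,r,b=blob(im,[24,100,90],[34,255,255],(220,100,400,308));print(e,r,b,onz('wrist',e,59,o))
except Exception as x: print(x)
```

```text
at [ 634.7 -134.9   77.4] yaw 0.01 tool shift cm [ 0.3  -0.4   5.13] turn 0.01
27.75 [ 3.12876389e+00  8.02302843e-04 -8.25797950e-02] 87.91167493585594
[285.25079346 237.17192078] 30.382789611816406 (255, 209, 61, 58) [ 636.25243975 -131.49972895   59.        ]
```

Call:
arm_command(
  increments=[
    [[0,0,-2.5],0],
    [[0,0,-2.5],0],
    [[0,0,-2.5],0],
    [[0,0,0],0],
    [[0,0,0],0],
    [[0,0,2.5],0],
    [[0,0,2.5],0],
    [[0,0,2.5],0],
    [[0,0,0],0],
    [[0,0,0],0],
  ],
)

```text
t: 28.8
ee_pos: [633.3, -134.5, 74.6]
orientation: [3.129, 0.001, -0.087]
ft_force: [0.5, 0.4, 0.7]
width: 87.7
```

Call:
arm_command(
  increments=[
    [[0,0,-5],0],
    [[0,0,0],0],
    [[0,0,0],0],
    [[0,0,5],0],
    [[0,0,0],0],
    [[0,0,0],0],
  ],
)

```text
t: 29.4
ee_pos: [636.2, -135.0, 79.1]
orientation: [3.128, 0.001, -0.079]
ft_force: [0.2, -0.9, 0.3]
width: 87.9
```

Call:
arm_command(
  increments=[
    [[-3,0,-3],0],
    [[0,0,0],0],
    [[0,0,0],0],
    [[1.5,0,1.5],0],
    [[1.5,0,1.5],0],
    [[0,0,0],0],
    [[0,0,0],0],
  ],
)

```text
t: 30.1
ee_pos: [641.5, -135.7, 86.3]
orientation: [3.127, 0.001, -0.066]
ft_force: [-1.2, -0.4, 0.6]
width: 88.1
```

Call:
arm_command(
  increments=[
    [[-4,0,-3],0],
    [[0,0,0],0],
    [[0,0,0],0],
    [[1,0,1],0],
    [[1,0,1],0],
    [[1,0,1],0],
    [[0.5,0,0.5],0],
    [[0,0,0],0],
    [[0,0,0],0],
  ],
)

```text
t: 31.0
ee_pos: [639.0, -135.3, 75.9]
orientation: [3.128, 0.002, -0.071]
ft_force: [0.1, 0.5, 0.5]
width: 87.6
```

Call:
arm_command(
  increments=[
    [[-4,0,-3],0],
    [[0,0,0],0],
    [[0,0,0],0],
    [[1,0,1],0],
    [[1,0,1],0],
    [[1,0,1],0],
    [[0.5,0,0.5],0],
    [[0,0,0],0],
    [[0,0,0],0],
  ],
)

```text
t: 31.9
ee_pos: [636.2, -134.7, 62.5]
orientation: [3.129, 0.004, -0.08]
ft_force: [-0.4, 0.0, -0.4]
width: 88.0
```

Run:
```python
from h import *
o=w.get_obs();go(o,(635,-131.5,26))
# x of tool-axis grasp point offset
p,y,Rt=pose(o);print((Rt@[0,0,-19]).round(1))
```

```text
at [ 636.2 -134.7   62.5] yaw 0.12 tool shift cm [ 0.07 -0.36  3.65] turn 0.12
[ 1.   0.2 19. ]
```

Call:
arm_command(
  increments=[
    [[0,-0.3,1.2],0],
    [[0,0,1.2],0],
    [[0,0,0.8],0],
    [[0,0,0],0],
    [[0,0,0],0],
  ],
)

```text
t: 32.4
ee_pos: [633.3, -131.7, 27.4]
orientation: [3.129, 0.004, -0.082]
ft_force: [0.0, -0.8, -0.1]
width: 87.9
```

Run:
```python
from h import *
o,im=snap('w19');go(o,(635,-131.5,26));print(o['t'],o['orientation'],o['width'],o['ft_force'])
```

```text
at [ 633.3 -131.7   27.4] yaw 0.11 tool shift cm [ 0.18 -0.02  0.13] turn 0.11
32.4 [ 3.12908957  0.00360617 -0.0822668 ] 87.92303703064269 [ 0.04644566 -0.75444343 -0.14707303]
```

View pics/w19.png

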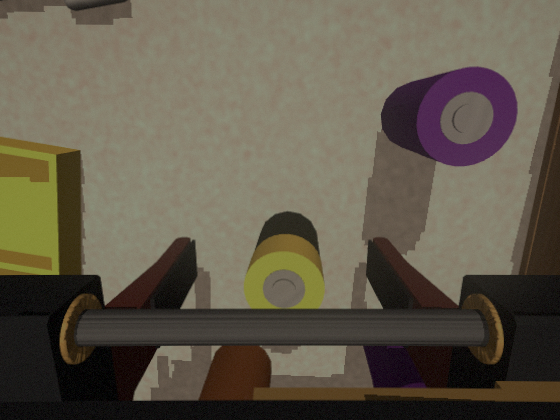

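The cell is centred between the fingers at (285,288), with both purple cells well outside. Closing.

Call:
arm_command(
  increments=[
    [[0.1,0,0.1],0],
    [[0,0,0],0],
    [[0,0,0],0],
    [[0,0,0],0],
    [[0,0,0],0],
    [[0,0,0],0],
    [[0,0,0],0],
    [[0,0,0],0],
    [[0,0,0],0],
  ],
  gripper=0,
)

```text
t: 33.35
ee_pos: [635.7, -132.1, 28.2]
orientation: [3.129, 0.003, -0.077]
ft_force: [-0.2, -0.5, -0.5]
width: 33.9
```

Call:
arm_command(
  increments=[
    [[0,0,-2],0],
    [[0,0,-3],0],
    [[0,0,-3],0],
    [[0,0,-3],0],
    [[0,0,0],0],
  ],
)

```text
t: 33.85
ee_pos: [638.9, -130.2, 138.7]
orientation: [3.13, 0.003, -0.088]
ft_force: [-0.1, -0.6, -1.4]
width: 33.6
```

Run:
```python
from h import *
o,im=snap('w20');go(o,(465.5,-179.7,130));print(o['t'],o['orientation'],o['width'],o['ft_force'])
```

```text
at [ 638.9 -130.2  138.7] yaw 0.11 tool shift cm [-17.27   4.89   1.89] turn 0.11
33.85 [ 3.12970549  0.00340877 -0.08809941] 33.573867856421046 [-0.12369005 -0.59520561 -1.3885189 ]
```

View pics/w20.png

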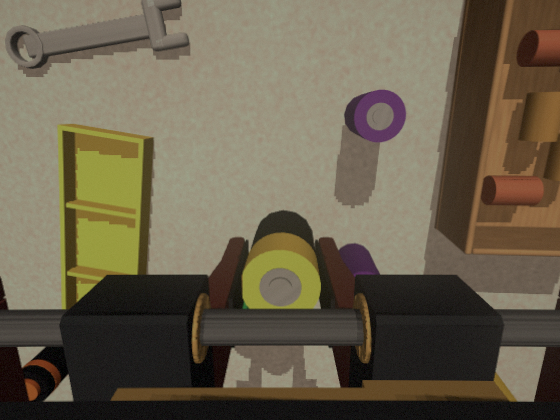

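Call:
arm_command(
  increments=[
    [[-2,0.6,0],0],
    [[-3,0.9,0],0],
    [[-3,0.9,0],0],
    [[-3,0.9,0],0],
    [[-3,0.8,0],0],
    [[-2,0.5,0],0],
    [[-1,0,0],0],
    [[0,0,0],0],
    [[0,0,0],0],
  ],
)

```text
t: 34.8
ee_pos: [453.0, -174.0, 133.8]
orientation: [3.136, 0.005, -0.125]
ft_force: [0.6, -0.8, -0.6]
width: 34.0
```

Run:
```python
from h import *
o,im=snap('w21');go(o,(466.5,-179.7,32));print(o['t'],o['orientation'],o['width'],o['ft_force'])
```

```text
at [ 453.  -174.   133.8] yaw 0.19 tool shift cm [ 2.15  0.55 10.04] turn 0.19
34.8 [ 3.13635453  0.00524593 -0.12452626] 33.987360738325116 [ 0.55839508 -0.79655307 -0.64781627]
```

View pics/w21.png

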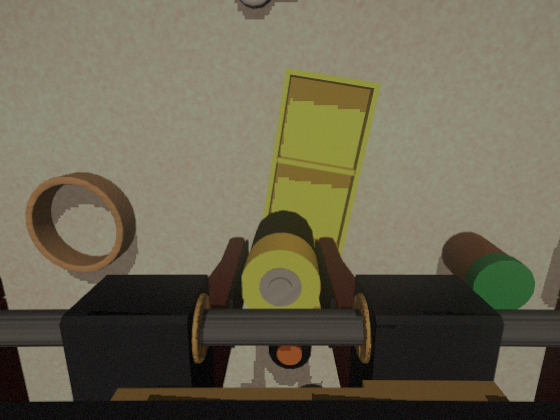

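Cell held over the middle pocket, torch behind it at (290,352). The tool has picked up a few degrees of tilt, so I'll see whether quick vertical pulses bring it back.

Call:
arm_command(
  increments=[
    [[1,0,-5],0],
    [[0,0,0],0],
    [[1,0,5],0],
    [[0,0,0],0],
  ],
)

```text
t: 35.25
ee_pos: [478.1, -173.3, 130.8]
orientation: [3.136, 0.01, -0.121]
ft_force: [-1.9, 0.7, -1.8]
width: 33.7
```

Call:
arm_command(
  increments=[
    [[0,0,-5],0],
    [[0,0,-2],0],
    [[0,0,0],0],
    [[0,0,1],0],
    [[0,0,1],0],
    [[0,0,1],0],
    [[0,0,1],0],
    [[0,0,1],0],
    [[0,0,1],0],
    [[0,0,0],0],
  ],
)

```text
t: 36.25
ee_pos: [475.1, -170.8, 134.1]
orientation: [-3.138, -0.014, 0.139]
ft_force: [-0.1, -0.3, -1.6]
width: 33.6
```

Call:
arm_command(
  increments=[
    [[0,0,-1],0],
    [[0,0,-1],0],
    [[0,0,-1],0],
    [[0,0,-1],0],
    [[0,0,0],0],
    [[0,0,4],0],
    [[0,0,0],0],
  ],
)

```text
t: 36.95
ee_pos: [478.7, -171.9, 141.0]
orientation: [3.137, 0.014, -0.126]
ft_force: [-0.9, -0.4, -1.8]
width: 33.7
```

Slow up / fast down brings the tilt back, so I'll repeat that.

Call:
arm_command(
  increments=[
    [[0,0,-1.2],0],
    [[0,0,-1.2],0],
    [[0,0,-1.2],0],
    [[0,0,-1.2],0],
    [[0,0,0],0],
    [[0,0,5],0],
    [[0,0,0],0],
    [[0,0,-1.2],0],
    [[0,0,-1.2],0],
    [[0,0,-1.2],0],
    [[0,0,-1.2],0],
    [[0,0,0],0],
    [[0,0,5],0],
    [[0,0,0],0],
  ],
)

```text
t: 38.35
ee_pos: [491.0, -175.6, 165.9]
orientation: [3.128, 0.014, -0.081]
ft_force: [-0.0, 0.4, -2.0]
width: 33.8
```

Call:
arm_command(
  increments=[
    [[0,0,-1.2],0],
    [[0,0,-1.2],0],
    [[0,0,-1.2],0],
    [[0,0,-1.2],0],
    [[0,0,0],0],
    [[0,0,5],0],
    [[0,0,0],0],
    [[0,0,-1.2],0],
    [[0,0,-1.2],0],
    [[0,0,-1.2],0],
    [[0,0,-1.2],0],
    [[0,0,0],0],
    [[0,0,5],0],
    [[0,0,0],0],
  ],
)

```text
t: 39.75
ee_pos: [505.0, -179.9, 198.1]
orientation: [3.116, 0.013, -0.025]
ft_force: [-0.9, 0.7, -1.0]
width: 34.0
```

Run:
```python
from h import *
o=w.get_obs();go(o,(464.5,-180.5,80));print(o['t'],o['orientation'],o['width'],o['ft_force'])
```

```text
at [ 505.  -179.9  198.1] yaw 0.48 tool shift cm [-3.85 -0.27 11.88] turn 0.48
39.75 [ 3.11613337  0.01325743 -0.0249088 ] 34.04583216241171 [-0.94187713  0.65186257 -1.03717964]
```

Call:
arm_command(
  increments=[
    [[-1.4,-0.1,0],0],
    [[-1.4,-0.1,0],0],
    [[-1.4,0,0],0],
    [[0,0,0],0],
    [[0,0,1.7],0],
    [[0,0,1.7],0],
    [[0,0,1.7],0],
    [[0,0,1.7],0],
    [[0,0,1.7],0],
    [[0,0,1.7],0],
    [[0,0,0],0],
    [[0,0,0],0],
  ],
)

```text
t: 40.95
ee_pos: [469.3, -185.1, 108.3]
orientation: [3.109, 0.01, 0.007]
ft_force: [0.1, -0.6, -1.2]
width: 34.4
```

Run:
```python
from h import *
o,im=snap('w22');go(o,(464.5,-180.5,33));print(o['t'],o['orientation'],o['width'],o['ft_force'])
```

```text
at [ 469.3 -185.1  108.3] yaw 0.37 tool shift cm [-0.51 -0.71  7.5 ] turn 0.37
40.95 [3.10852418 0.00994232 0.00717343] 34.4060891385149 [ 0.05000899 -0.60277778 -1.19501658]
```

View pics/w22.png

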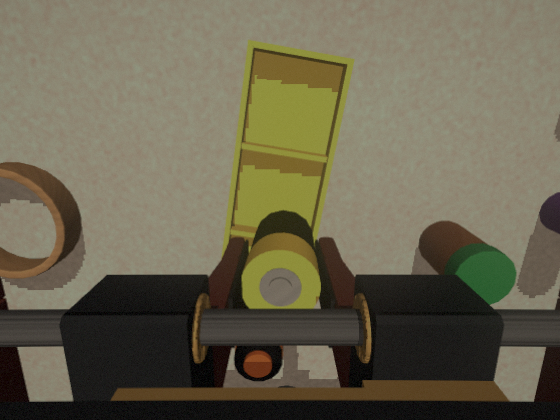

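Run:
```python
from h import *
o=w.get_obs()
Rg=R.from_rotvec([3.129,.003,-.079]).as_matrix();g=np.array([635,-132,28.])
gp=g+Rg@[0,0,-19]; b=np.array([gp[0],gp[1],0]); bt=Rg.T@(b-g); ax=Rg.T@[0,0,1]
p,y,Rt=pose(o);print('bottom',p+Rt@bt,'axis',Rt@ax)
B=p+Rt@bt;print('tool shift',Rt.T@(np.array([465.5,-179.7,4])-B)/10)
```

```text
bottom [ 471.76007285 -185.4399895    80.4456324 ] axis [-0.0552081   0.02116237  0.99825058]
tool shift [-0.65747728 -0.83064881  7.61829727]
```

Call:
arm_command(
  increments=[
    [[-0.8,-0.8,0],0],
    [[0,0,0],0],
    [[0,0,1.2],0],
    [[0,0,1.2],0],
    [[0,0,1.2],0],
    [[0,0,1.2],0],
    [[0,0,0],0],
    [[0,0,0],0],
  ],
)

```text
t: 41.8
ee_pos: [462.1, -178.5, 57.7]
orientation: [3.107, 0.01, 0.012]
ft_force: [0.2, 0.2, -1.3]
width: 33.9
```

```bash
cat > c.py <<'E'
from h import *
o=w.get_obs()
Rg=R.from_rotvec([3.129,.003,-.079]).as_matrix();g=np.array([635,-132,28.])
gp=g+Rg@[0,0,-19]; b=np.array([gp[0],gp[1],0]); bt=Rg.T@(b-g); ax=Rg.T@[0,0,1]
p,y,Rt=pose(o);B=p+Rt@bt;print(o['t'],'tcp',p,'bottom',B.round(1),'axis',(Rt@ax).round(3),o['orientation'].round(3),o['ft_force'])
print('tool shift',(Rt.T@(np.array([465.5,-179.7,4])-B)/10).round(2))
E
python3 c.py
```

```text
41.8 tcp [ 462.08736156 -178.53246332   57.65831169] bottom [ 464.7 -178.9   29.8] axis [-0.058  0.022  0.998] [3.107 0.01  0.012] [ 0.20539224  0.23552883 -1.25937019]
tool shift [ 0.06 -0.01  2.58]
```

Call:
arm_command(
  increments=[
    [[0,0,1],0],
    [[0,0,0.8],0],
    [[0,0,0.3],0],
    [[0,0,0],0],
    [[0,0,0],0],
  ],
)

```text
t: 42.3
ee_pos: [462.7, -179.5, 34.9]
orientation: [3.107, 0.01, 0.013]
ft_force: [-0.2, 0.1, -1.3]
width: 33.8
```

```bash
python3 c.py
```

```text
42.3 tcp [ 462.65662637 -179.53808026   34.93157321] bottom [ 465.3 -179.9    7. ] axis [-0.059  0.022  0.998] [3.107 0.01  0.013] [-0.21054592  0.08657324 -1.28732421]
tool shift [ 0.02 -0.03  0.3 ]
```

Call:
arm_command(
  increments=[
    [[0,0,0.25],0],
    [[0,0,0],0],
    [[0,0,0],0],
  ],
)

```text
t: 42.6
ee_pos: [463.3, -179.8, 32.9]
orientation: [3.107, 0.01, 0.015]
ft_force: [0.0, -0.5, -1.6]
width: 33.8
```

Call:
arm_command(
  increments=[
    [[0,0,0.2],0],
    [[0,0,0],0],
    [[0,0,0],0],
  ],
)

```text
t: 42.9
ee_pos: [464.5, -180.4, 32.0]
orientation: [3.106, 0.01, 0.019]
ft_force: [0.3, 0.8, -1.0]
width: 33.9
```

Bottom is at floor height. Releasing and lifting.

Call:
arm_command(
  increments=[
    [[0,0,0],0],
    [[0,0,0],0],
    [[0,0,0],0],
    [[0,0,0],0],
    [[0,0,0],0],
    [[0,0,0],0],
  ],
  gripper=1,
)

```text
t: 43.5
ee_pos: [464.5, -180.4, 32.0]
orientation: [3.105, 0.01, 0.019]
ft_force: [0.4, 0.2, -0.3]
width: 78.1
```

Call:
arm_command(
  increments=[
    [[0,0,-1.5],0],
    [[0,0,-1.5],0],
    [[0,0,-1.5],0],
    [[0,0,-1.5],0],
    [[0,0,-1.5],0],
    [[0,0,-1.5],0],
    [[0,0,-1.5],0],
    [[0,0,0],0],
  ],
)

```text
t: 44.3
ee_pos: [462.2, -176.1, 140.0]
orientation: [3.106, 0.01, 0.015]
ft_force: [-0.9, 0.1, 0.3]
width: 87.9
```

Run:
```python
from h import *
o,im=snap('w23');go(o,(636,118,150));print(o['t'],o['orientation'],o['width'],o['ft_force'])
o,im=snap('s23','scene')
cv2.imwrite('pics/s23z.png',cv2.resize(im[120:270,100:300],(800,600),interpolation=cv2.INTER_CUBIC))
```

```text
at [ 462.2 -176.1  140. ] yaw 0.38 tool shift cm [ 17.58 -29.25  -1.86] turn 0.38
44.3 [3.10648088 0.00990524 0.01539001] 87.90144738357857 [-0.8772387   0.08235737  0.30492332]
```

View pics/w23.png

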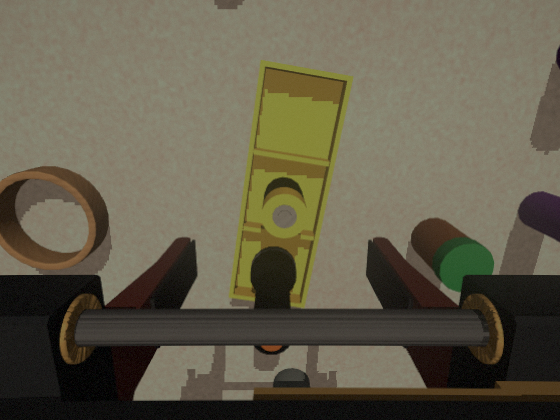

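View pics/s23z.png

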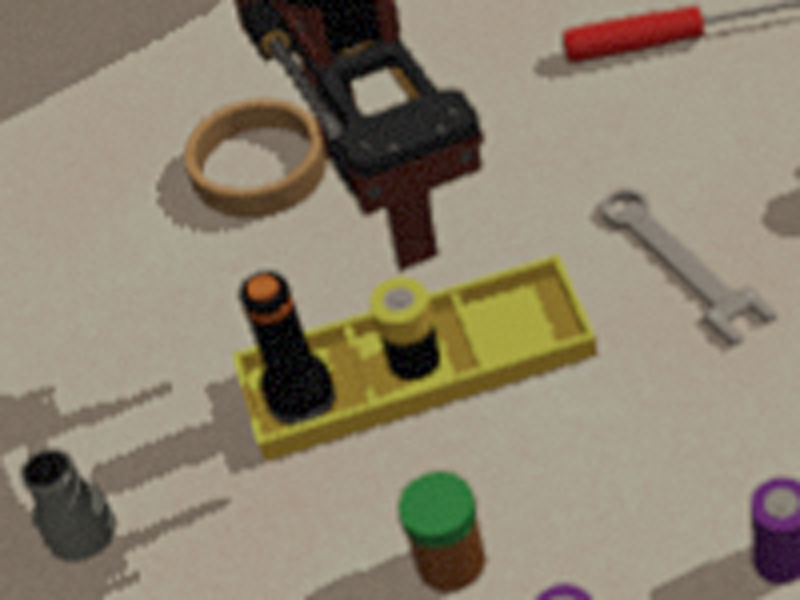

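The torch and the D cell both stand upright in their own pockets. Now the candle.

Call:
arm_command(
  increments=[
    [[1.2,-2,0],0],
    [[1.2,-2,0],0],
    [[1.2,-2,0],0],
    [[1.2,-2,0],0],
    [[1.2,-2,0],0],
    [[1.2,-2,0],0],
    [[1.2,-2,0],0],
    [[1.2,-2,0],0],
    [[1.2,-2,0],0],
    [[1.2,-2,0],0],
    [[1.2,-2,0],0],
    [[1.2,-2,0],0],
    [[1.2,-2,0],0],
    [[1.2,-1.5,0],0],
    [[0,0,0],0],
    [[0,0,0],0],
  ],
)

```text
t: 46.0
ee_pos: [622.3, 110.6, 106.0]
orientation: [3.107, 0.008, -0.036]
ft_force: [0.4, -0.1, -0.7]
width: 87.9
```

Run:
```python
from h import *
o,im=snap('w24');go(o,(636,118,100));print(o['t'],o['orientation'],o['width'],o['ft_force'])
```

```text
at [622.3 110.6 106. ] yaw 0.26 tool shift cm [ 1.39 -0.75  0.54] turn 0.26
46.0 [ 3.10709105  0.00761971 -0.03599556] 87.88925328690537 [ 0.40128086 -0.05620006 -0.72944644]
```

View pics/w24.png

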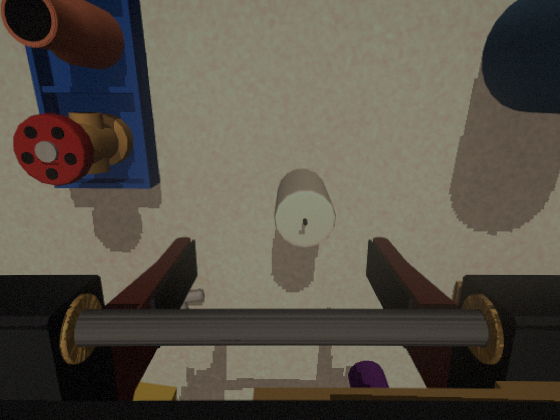

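The candle top is at (305,217), with the valve and copper seen in the blue tray at left.

Run:
```python
from h import *
o=w.get_obs();p=onz('wrist',(305,217),70,o);print(p,onz('wrist',(305,222),80,o));go(o,(p[0],p[1],31))
```

```text
[635.96404049 119.49643722  70.        ] [635.5271664  119.88717151  80.        ]
at [622.2 110.4 106. ] yaw 0.23 tool shift cm [ 1.55 -1.16  7.43] turn 0.23
```

Call:
arm_command(
  increments=[
    [[1.2,-1,0],0],
    [[0,0,0],0],
    [[0,0,2.5],0],
    [[0,0,2.5],0],
    [[0,0,0],0],
    [[0,0,0],0],
  ],
)

```text
t: 46.65
ee_pos: [629.1, 113.1, 54.3]
orientation: [3.106, 0.001, -0.041]
ft_force: [0.2, 0.8, 0.0]
width: 87.5
```

Run:
```python
from h import *
o,im=snap('w25');go(o,(636,119,31));print(o['t'],o['orientation'],o['width'],o['ft_force'])
```

```text
at [629.1 113.1  54.3] yaw 0.01 tool shift cm [ 0.75 -0.68  2.29] turn 0.01
46.65 [ 3.10569342e+00  9.17315430e-04 -4.14982406e-02] 87.51901640317463 [0.24005847 0.84263329 0.03404833]
```

View pics/w25.png

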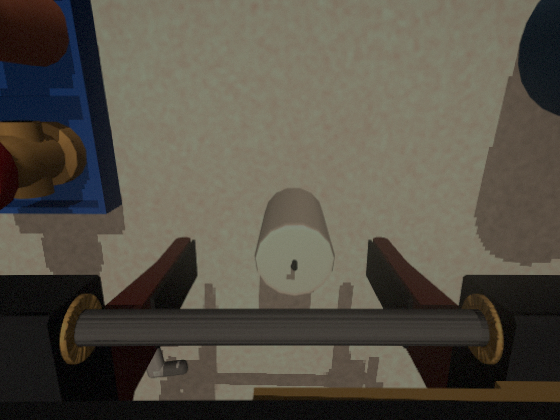

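Call:
arm_command(
  increments=[
    [[0.7,-0.6,0],0],
    [[0,0,1],0],
    [[0,0,1],0],
    [[0,0,0],0],
    [[0,0,0],0],
  ],
)

```text
t: 47.2
ee_pos: [637.8, 118.9, 35.5]
orientation: [3.107, 0.001, -0.035]
ft_force: [0.2, 0.7, 0.1]
width: 88.1
```

Run:
```python
from h import *
o,im=snap('w26');go(o,(636,119,31));print(o['t'],o['orientation'],o['width'],o['ft_force'])
```

```text
at [637.8 118.9  35.5] yaw 0.01 tool shift cm [-0.17 -0.02  0.45] turn 0.01
47.2 [ 3.10650815e+00  7.50854337e-04 -3.46116121e-02] 88.0737946660283 [0.17213359 0.72184723 0.06431995]
```

View pics/w26.png

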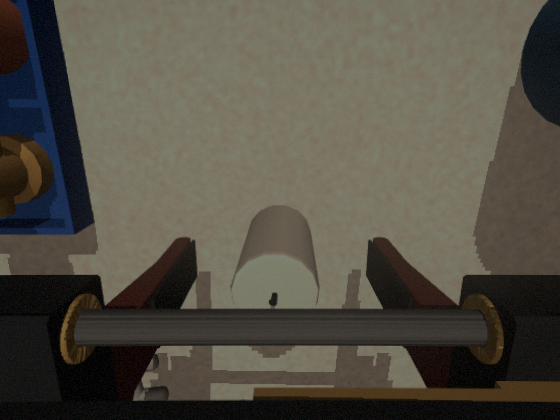

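The candle is centred between the fingers at (276,285). Closing.

Call:
arm_command(
  increments=[
    [[-0.2,0,0.3],0],
    [[0,0,0],0],
    [[0,0,0],0],
    [[0,0,0],0],
    [[0,0,0],0],
    [[0,0,0],0],
    [[0,0,0],0],
    [[0,0,0],0],
  ],
  gripper=0,
)

```text
t: 48.05
ee_pos: [635.7, 118.8, 33.0]
orientation: [3.107, 0.001, -0.033]
ft_force: [-0.8, -0.5, -0.5]
width: 37.5
```

Call:
arm_command(
  increments=[
    [[0,0,-1.5],0],
    [[0,0,-1.5],0],
    [[0,0,-1.5],0],
    [[0,0,-1.5],0],
    [[0,0,-1.5],0],
    [[0,0,-1.5],0],
    [[0,0,-1.5],0],
    [[0,0,0],0],
  ],
)

```text
t: 48.85
ee_pos: [639.4, 123.1, 150.0]
orientation: [3.108, 0.001, -0.027]
ft_force: [0.9, 0.8, -0.3]
width: 37.6
```

Run:
```python
from h import *
o,im=snap('w27');go(o,(476.5,-112.5,140));print(o['t'],o['orientation'],o['width'],o['ft_force'])
```

```text
at [639.4 123.1 150. ] yaw 0.01 tool shift cm [-16.27  23.5    2.08] turn 0.01
48.85 [ 3.10755525e+00  7.17452414e-04 -2.72030934e-02] 37.558844412766085 [ 0.90377813  0.79304055 -0.2653206 ]
```

View pics/w27.png

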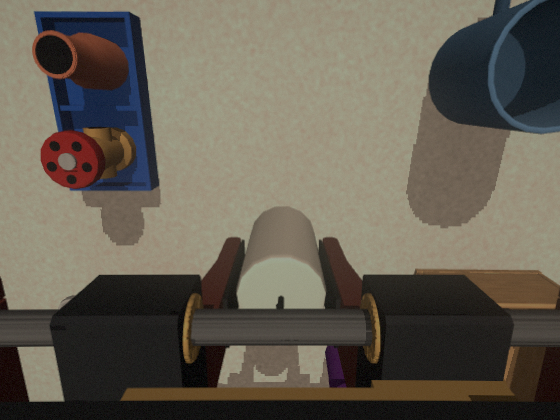

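The candle is held upright. Moving to the last yellow pocket.

Call:
arm_command(
  increments=[
    [[-1.3,1.9,-0.1],0],
    [[-1.3,1.9,-0.1],0],
    [[-1.3,1.9,-0.1],0],
    [[-1.3,1.9,-0.1],0],
    [[-1.3,1.9,-0.1],0],
    [[-1.3,1.9,-0.1],0],
    [[-1.3,1.9,-0.1],0],
    [[-1.3,1.9,-0.1],0],
    [[-1.3,1.9,-0.1],0],
    [[-1.3,1.9,-0.1],0],
    [[-1.3,1.9,0],0],
    [[-1,1.4,0],0],
    [[0,0,0],0],
    [[0,0,0],0],
  ],
)

```text
t: 50.3
ee_pos: [472.4, -106.8, 160.6]
orientation: [3.108, 0.002, -0.06]
ft_force: [0.6, -0.5, -0.6]
width: 37.5
```

```bash
cat > c2.py <<'E'
from h import *
o,im=snap('w28_%d'%int(w.get_obs()['t']*100))
Rg=R.from_rotvec([3.107,.001,-.033]).as_matrix();g=np.array([635.7,118.8,33.])
b=np.array([635.9,119.2,0]); bt=Rg.T@(b-g); ax=Rg.T@[0,0,1]
p,y,Rt=pose(o);B=p+Rt@bt;print(o['t'],'tcp',p,'bottom',B.round(1),'axis',(Rt@ax).round(3),o['orientation'].round(3),o['ft_force'],o['width'])
print('tool shift',(Rt.T@(np.array([476.5,-112.5,4])-B)/10).round(2))
cv2.imwrite('pics/last.png',im)
E
python3 c2.py
```

```text
50.3 tcp [ 472.4103418  -106.76297545  160.56860032] bottom [ 472.  -106.3  127.6] axis [ 0.017 -0.002  1.   ] [ 3.108e+00  2.000e-03 -6.000e-02] [ 0.55196597 -0.51613611 -0.64894774] 37.549616889584016
tool shift [ 0.92  0.22 12.34]
```

View pics/last.png

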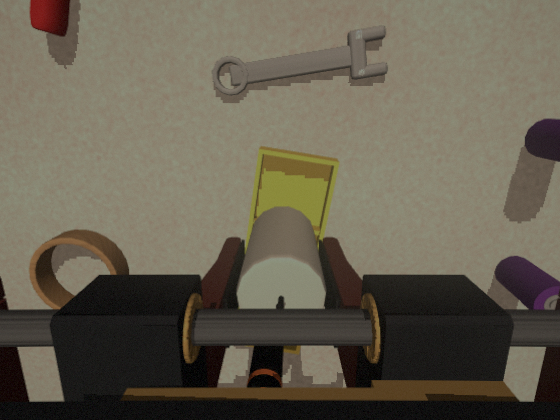

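The candle is held over the tray's near end, the free pocket at (290,195). Lowering.

Call:
arm_command(
  increments=[
    [[0.6,0.3,0],0],
    [[0,0,0],0],
    [[0,0,1.5],0],
    [[0,0,1.5],0],
    [[0,0,1.5],0],
    [[0,0,1.5],0],
    [[0,0,1.5],0],
    [[0,0,0],0],
    [[0,0,0],0],
  ],
)

```text
t: 51.25
ee_pos: [481.8, -108.6, 82.8]
orientation: [3.108, 0.014, -0.054]
ft_force: [-0.2, 0.1, -1.2]
width: 37.7
```

```bash
python3 c2.py
```

```text
51.25 tcp [ 481.84804437 -108.62273133   82.84089618] bottom [ 481.6 -108.2   49.8] axis [ 0.014 -0.001  1.   ] [ 3.108  0.014 -0.054] [-0.22254526  0.10601179 -1.15621081] 37.68562794310804
tool shift [-0.35  0.28  4.61]
```

View pics/last.png

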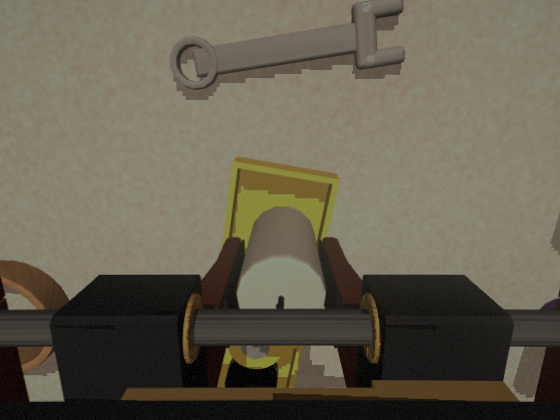

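Call:
arm_command(
  increments=[
    [[-0.4,0.3,0],0],
    [[0,0,0],0],
    [[0,0,1],0],
    [[0,0,1],0],
    [[0,0,1],0],
    [[0,0,0.7],0],
    [[0,0,0],0],
    [[0,0,0],0],
  ],
)

```text
t: 52.1
ee_pos: [477.4, -113.4, 44.5]
orientation: [3.108, 0.014, -0.05]
ft_force: [0.3, -0.6, -1.0]
width: 38.0
```

```bash
python3 c2.py
```

```text
52.1 tcp [ 477.39340825 -113.44635825   44.50064228] bottom [ 477.2 -113.    11.5] axis [ 0.011 -0.001  1.   ] [ 3.108  0.014 -0.05 ] [ 0.34537501 -0.58338514 -0.97813586] 37.98210241220726
tool shift [-0.05 -0.08  0.75]
```

Call:
arm_command(
  increments=[
    [[-0.1,0,0.4],0],
    [[0,0,0.3],0],
    [[0,0,0],0],
    [[0,0,0],0],
  ],
)

```text
t: 52.55
ee_pos: [476.6, -113.8, 37.6]
orientation: [3.107, 0.014, -0.048]
ft_force: [-0.1, -0.3, -0.3]
width: 37.7
```

Call:
arm_command(
  increments=[
    [[0,0,0.2],0],
    [[0,0,0],0],
    [[0,0,0],0],
  ],
)

```text
t: 52.85
ee_pos: [477.5, -114.1, 37.5]
orientation: [3.107, 0.014, -0.045]
ft_force: [0.1, -0.0, -1.2]
width: 37.4
```

z has stalled at floor height (about 37). Releasing and lifting well clear.

Call:
arm_command(
  increments=[
    [[0,0,0],0],
    [[0,0,0],0],
    [[0,0,0],0],
    [[0,0,0],0],
    [[0,0,0],0],
    [[0,0,0],0],
  ],
  gripper=1,
)

```text
t: 53.45
ee_pos: [477.6, -114.1, 37.3]
orientation: [3.107, 0.014, -0.044]
ft_force: [0.2, -0.6, -0.3]
width: 81.9
```

Call:
arm_command(
  increments=[
    [[0,0,-1.5],0],
    [[0,0,-1.5],0],
    [[0,0,-1.5],0],
    [[0,0,-1.5],0],
    [[0,0,-2],0],
    [[0,0,-2],0],
    [[0,0,-2],0],
    [[-1,-3,0],0],
    [[-1,-3,0],0],
    [[-1,-3,0],0],
    [[-1,-3,0],0],
    [[0,0,0],0],
    [[0,0,0],0],
  ],
)

```text
t: 54.75
ee_pos: [438.9, 13.2, 159.3]
orientation: [3.107, 0.011, -0.042]
ft_force: [0.8, 0.0, 0.6]
width: 87.8
```

Run:
```python
from h import *
o,im=snap('s30','scene');print(o['t'],o['ee_pos'],o['ft_force'])
cv2.imwrite('pics/s30z.png',cv2.resize(im[70:270,90:410],(800,500),interpolation=cv2.INTER_CUBIC))
o,im=snap('t30','top')
cv2.imwrite('pics/t30z.png',cv2.resize(im[150:290,170:450],(800,400),interpolation=cv2.INTER_CUBIC))
for n,p in dict(valve=(485.5,159,72),copper=(485.5,227,68),torch=(454.5,-246.8,111),cell=(465.5,-179.7,63),candle=(476.5,-112.5,74)).items(): print(n,proj('top',p).round(1))
```

```text
54.75 [438.86614778  13.15564308 159.3278252 ] [0.79267755 0.03191518 0.63854109]
valve [221.1 246.6]
copper [195.9 246.9]
torch [377.4 256.3]
cell [348.6 253.2]
candle [323.5 249. ]
```

View pics/s30z.png

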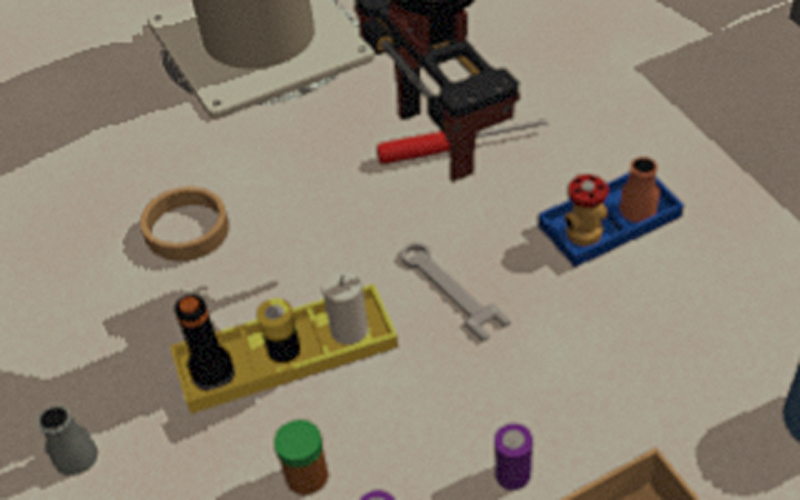

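View pics/t30z.png

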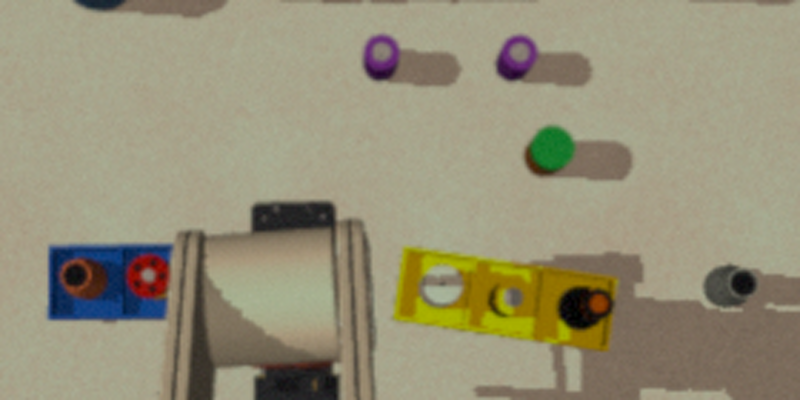

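Both final views show all five parts upright, each in its own pocket. The jar (363,202), grey coupling (430,249) and purple cells are where they were. Handing in.

```bash
python3 -c "
from workcell import *
print(close_job())"
```

```text
the job is handed in; nothing more can be done
None
```

I made up both kits and handed the job in at about 55 s, in the order asked.
- **Blue tray:** the brass valve and the copper coupling.
- **Yellow tray:** the torch in the far end pocket, the D battery in the middle and the candle in the near end pocket.

**Last checks:** the final scene and top pictures show all five upright, each in its own pocket, with the gripper clear. The jar, the grey coupling and the purple look-alikes are at their original pixels.

**What disagreed:**
- The tool drifted to about 5° of tilt during some moves. I brought most of it back by raising slowly and lowering fast while holding the battery.
- The torch and the battery were let go leaning about 3°. Both settled flat in the pictures.
- The force reading never clearly showed contact with the tray floors. I judged that from height, and for most of the parts from the descent stalling.

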